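# Lay the stew tray and the grill tray

### The job

Lay the two divided wooden serving trays for lunch. The larger tray is for stew: stand the larger glazed bowl in its wide bay, covered with the aluminium lid (knob up, centred) to keep flies out, and lay the ladle lengthwise in its narrow bay; the smaller tray is for grilled meat: stand the small dip bowl in its wide bay and lay the tongs lengthwise in its narrow bay. Everything must sit flat inside its own bay, clear of the lips; set the ceramic down without dropping it, and leave the coffee cup, the coffee pot and the jar where they stand.

Things in the scene. Friction and masses are not known exactly. Their poses are not given: they have to be found in the camera images.
- large_tray: Larger of two fixed wooden trays, 226 (x) x 229 (y) mm plus a 25 mm carrying grip at each x end. Floor 5 mm thick; lips and the divider along x 7 mm thick, tops 12 mm above the bench. Origin: centre of underside. Wide bay: 130 mm across, middle line y = -42.5 mm. Narrow bay: 78 mm across, middle line y = +68.5 mm. Both bays 212 mm long, centred at x = 0.
- small_tray: Smaller of two fixed wooden trays, 214 (x) x 177 (y) mm plus a 25 mm carrying grip at each x end. Floor 5 mm thick; lips and the divider along x 7 mm thick, tops 12 mm above the bench. Origin: centre of underside. Wide bay: 94 mm across, middle line y = -34.5 mm. Narrow bay: 62 mm across, middle line y = +50.5 mm. Both bays 200 mm long, centred at x = 0.
- bowl: Larger glazed ceramic bowl, open at the top: 100 mm across the rim, 52 mm high, wall 5 mm thick, nearly upright in its upper half (outer radius 47.5 mm at 26 mm height), foot 62 mm across; about 0.24 kg. Origin: centre of its underside, z up. It is picked up by pinching its wall at the rim.
- lid: Round aluminium pot lid, 112 mm across, flat underneath with no skirt, edge 3 mm thick, doming to 14 mm at the middle; on top a black cylindrical knob 24 mm across from 18 to 36 mm height. About 0.10 kg. Origin: centre of its underside, z up (knob up).
- ladle: Red plastic ladle, 185 mm long, 0.06 kg. Origin: on the surface under mid-length; x towards the cup, z up. Cup 54 mm across, 29 high, centre x = +65.5 mm. Handle: straight bar 14 mm wide, 7 thick, sloping up from the surface at x = -92 mm to the cup's rim; bar centre 14.6 mm high at x = -26, 21.7 mm at x = +15. Balances near x = +28 mm.
- dip_bowl: Smaller glazed ceramic dip bowl, open at the top: 64 mm across the rim, 36 mm high, wall 4 mm, nearly upright sides (outer radius 28 mm at 8 mm height), foot 40 mm across; about 0.09 kg. Origin: centre of its underside, z up.
- tongs: Stainless steel tongs lying flat, 170 mm long, 22 mm high, rigid (no spring), 0.11 kg. Origin: on the surface under mid-length; x from the closed bow end (21 mm wide) towards the open tips (41 mm at the widest), z up. At the origin the two arms together are 33 mm wide; they balance near x = -11 mm.
- cup: White handleless coffee cup, 58 mm across the rim and 60 mm high, taller and narrower than the dip bowl; it stands among the stock but is not wanted. Origin: centre of its underside.
- jebena: Dark clay coffee pot with a round belly, long neck, spout and handle, 190 mm high and 112 mm across the belly, spout and handle reaching about 78 mm from the axis; stands beyond the stock. Origin: centre of its underside.
- jar: Amber glass jar with a metal cap, 72 mm across and 105 mm high; stands beyond the stock. Origin: centre of its underside.
Not all that is in view belongs to the job. What is shaped like the lid but orange or turquoise is not meant.

How it is judged:
By the outcome, as a careful person would: the job done as asked, in the order asked, and still so for the second after the job is handed in, with the robot touching nothing.
It also fails if it takes over 138 s, if anything falls off the work surface, if the arm or the gripper's body presses on something with over 40 N, if the wrist force passes 120 N, or if a joint passes its speed limit or range.

### The arm

A 7-joint arm with a two-finger parallel gripper is mounted at the origin on the work surface. World frame = base frame: x ahead of the robot, y to its left, z up, the work surface at z = 0. Lengths are in m, angles in rad, forces in N, time in s.
With the tool pointing down it reaches from about 0.375 to 0.925 m from the base axis. Payload 3.1 kg.
Tool frame: the origin (TCP) lies on the centre line of the jaws, within the pads' length; the fingertips stand 14 mm ahead of it and the grasp point (between the pads) lies 5 mm behind it (r.tips_ahead is the distance from the TCP to the fingertips, in m); z points along the fingers, x is the direction in which the jaws open and shut, and the axes are right-handed (so a half turn about z gives the same grasp; the last joint's range is limited). The gripper opens to 85 mm and grips with 20 to 120 N. Pads are 22 mm wide; open, the fingers measure 114 mm over their backs; the gripper's body (76 mm by 85 mm) begins 54 mm behind the grasp point. The pads swing forward as they close: fully open they stand 13 mm farther back than shut.
Start: joints at [1.063, 0.383, 0.044, 1.598, -0.018, 1.161, -0.05], TCP at [0.259, -0.596, 0.224] pointing down, gripper open.
Joint ranges: [-2.61, 2.61], [-0.41, 2.15], [-1.48, 1.57], [0, 2.5], [-1.57, 4.71], [0.05, 1.97], [-2.85, 2.85]. Speed limits (rad/s): [2.79, 2.79, 3.14, 3.14, 3.14, 3.14, 3.14].

### API

Orientations are given as a unit quaternion [w, x, y, z].
In Python, from station import r gives the robot as it stands. The module is installed in compiled form; this text tells all that it offers.
- The arm moves only by the tool send_rows, never from a script. Its argument "series" is a list of rows, each a list of 2 entries, a list of its own where there are three numbers: the shift along the tool's x, y, z in m, then the turn, a rotation vector about the tool's x, y, z in rad. In form: [[[dx, dy, dz], [wx, wy, wz]], ...]. A call has exactly 8 rows; each row shifts and turns the commanded pose from where the row before left it, along the tool's axes as they then stand; what a row does not reach is not made up. A row lasts 1/10 s, in which the tool goes at most 50 mm and 8.59 degrees, less where a joint would pass 70% of its speed; a pose out of reach is approached as far as the arm can. A call is refused whole if a number of a shift passes 0.05 or a number of a turn 0.15, either way. A call with a gripper value outside its range is refused whole. "gripper" is the gripper command: -1 is fully open, 1 is shut, values between are in proportion, set as the call begins (left out, the last holds). The fingers move at their own pace and stop on an object; "grip_force" is the grip in N (left out, the last holds). Time passes only in rows, so rows that do not move let the fingers close, or fill a call up. It gives the time, the measured TCP pose, the force and the opening at its end, in the units of the state.
- r.get_state(): the state, without advancing time (a new reading comes with each control period).
- r.grab_frame(name): name is "side" or "top"; returns a dict with "frame" (480x640x3 uint8, red, green, blue), "range_z" (480x640 float32, m along the optical axis (not along the pixel's ray), 0 where there is no reading), "K" (3x3 intrinsics, pixels), "world_from_camera" (4x4, takes a point from camera to world coordinates). Camera axes: x right, y up, looking along -z (the intrinsics and any distortion apply to the point x, -y, -z); pixel columns grow to the right and rows downward; lengths in m; the calibration is good to about 2 mm. A picture is of the moment at which its call begins.
- r.hand_in(): hands the job in, once; it reports no verdict.
Trained networks look in the newest picture that a camera, given by its name, has taken for a name from the list of things; names that differ only in an ending like _2 or _b are one class to them, and where a whole thing is asked for, a point or a joint stands for the part that bears it (a point fixed in the world has none). Each returns a list of dicts, best first, with "score" (0 to 1); they miss things now and then, are a little off and sometimes report something else, mostly with a low value. They report only what shows in the picture. A call takes as long as a camera call. They do not tell look-alikes from the thing itself.
- r.find_in(camera, query): "pixel" ([column, row] in pixels, amid what is visible of it).
The state is a dict: "time": time; "joint_positions": joint angles; "qd": joint speeds; "effort": joint torques, N m; "ee_pos": TCP position; "ee_rot": TCP orientation; "contact_force": force on the tool from outside, world axes, zero at the start; "moment": the same for the moment, N m; "grip_width": opening from 0.0 (shut) to 1.0 (fully open).
Only numpy, scipy, OpenCV 4.12 (cv2) and the standard library are available. Lean on these libraries where they do the work, as an engineer would, in place of code of your own. Each camera call takes 0.05 s, during which the arm holds its last target. There are 200 camera calls.

## Working session

There is one attempt and no reset: what is moved stays moved. The work goes in short steps, Python scripts to look and compute and a tool call to move; the robot and the scene stay as the last step left them, time stands still between calls to the robot, and variables do not carry over. Pictures are saved under pics/ and viewed, about 12 in all and at most 16, crops included, and the job is handed in when it is done.

Besides the shell and the picture viewer there is one more tool, called after "Call:" by a JSON object that holds its "op" and its "data", one argument or row to a line. send_rows: Moves the arm, as the interface text tells. Its arguments: {"type":"object","properties":{"series":{"type":"array","items":{"type":"array"}},"gripper":{"type":"number"},"grip_force":{"type":"number"}},"required":["series"]}

```bash
mkdir -p pics; cat > h.py <<'E'
import numpy as np, cv2
from station import r
def grab(n):
    return r.grab_frame(n)
def cloud(f):
    K=f["K"];z=f["range_z"];h,w=z.shape
    u,v=np.meshgrid(np.arange(w),np.arange(h))
    x=(u-K[0,2])/K[0,0]*z;y=(v-K[1,2])/K[1,1]*z
    P=np.stack([x,-y,-z,np.ones_like(z)],-1)@f["world_from_camera"].T
    P=P[...,:3];P[z==0]=np.nan
    return P
def save(f,n,box=None,s=1):
    im=f["frame"][...,::-1]
    if box: im=im[box[1]:box[3],box[0]:box[2]]
    if s!=1: im=cv2.resize(im,None,fx=s,fy=s,interpolation=cv2.INTER_CUBIC)
    cv2.imwrite("pics/"+n,im)
E
python3 - <<'E'
from h import *
s=r.get_state();print(s)
for n in("top","side"):
    f=grab(n);save(f,n+"0.png");np.savez(n+"0.npz",**f)
    print(n,f["K"],f["world_from_camera"].round(3))
    P=cloud(f)
    for q in["large_tray","small_tray","bowl","lid","ladle","dip_bowl","tongs","cup","jebena","jar"]:
        for d in r.find_in(n,q)[:4]:
            c,w=map(int,np.round(d["pixel"]));print(q,round(d["score"],2),c,w,P[w,c].round(3))
E
```

```text
{'time': 0.0, 'joint_positions': array([ 1.06318741,  0.38379838,  0.04384668,  1.59961854, -0.0178909 ,
        1.16118922, -0.04989058]), 'qd': array([-0.00021325, -0.00047924,  0.00020736,  0.00094334,  0.00178859,
        0.00224339,  0.00011873]), 'effort': array([-8.87296756e-04, -4.33468044e+01,  1.02407210e+00, -2.49515051e+01,
        1.05589707e-02,  1.14091297e-02,  7.11470648e-06]), 'ee_pos': array([ 0.25857555, -0.59528922,  0.2228904 ]), 'ee_rot': array([-6.53775437e-04,  8.36213282e-01, -5.48402798e-01, -1.13572588e-03]), 'contact_force': array([-0.20665843, -0.09164452, -0.06151165]), 'moment': array([-0.03087377,  0.03261203, -0.00372261]), 'grip_width': 1.002294641032303}
top [[574.46683403   0.         327.32483379]
 [  0.         574.46683403 231.92861734]
 [  0.           0.           1.        ]] [[-1.000e-02  9.910e-01 -1.330e-01  3.330e-01]
 [-1.000e+00 -1.000e-02 -1.000e-03 -1.900e-02]
 [-2.000e-03  1.330e-01  9.910e-01  1.445e+00]
 [ 0.000e+00  0.000e+00  0.000e+00  1.000e+00]]
large_tray 0.7 171 234 [0.525 0.377 0.006]
large_tray 0.17 226 138 [0.743 0.223 0
[... 785 characters left out ...]
.8    0.6    0.734]
 [ 0.     0.     0.     1.   ]]
large_tray 0.92 306 397 [0.522 0.39  0.006]
small_tray 0.73 319 173 [ 0.523 -0.343  0.005]
bowl 0.62 291 268 [0.571 0.068 0.007]
lid 0.96 402 194 [ 0.302 -0.228  0.014]
lid 0.93 350 227 [ 0.44  -0.08   0.012]
lid 0.93 411 158 [ 0.256 -0.423  0.014]
lid 0.55 422 324 [0.309 0.229 0.015]
ladle 0.74 242 231 [ 0.696 -0.055  0.012]
ladle 0.5 305 396 [0.523 0.389 0.007]
dip_bowl 0.96 356 271 [0.43  0.071 0.006]
tongs 0.71 222 273 [0.717 0.09  0.008]
cup 0.57 300 215 [ 0.559 -0.068  0.052]
cup 0.4 241 235 [ 0.699 -0.05   0.004]
jebena 0.61 227 172 [ 0.749 -0.199  0.087]
jebena 0.36 242 232 [ 0.696 -0.053  0.011]
jar 0.68 178 307 [0.756 0.263 0.08 ]
```

View pics/top0.png

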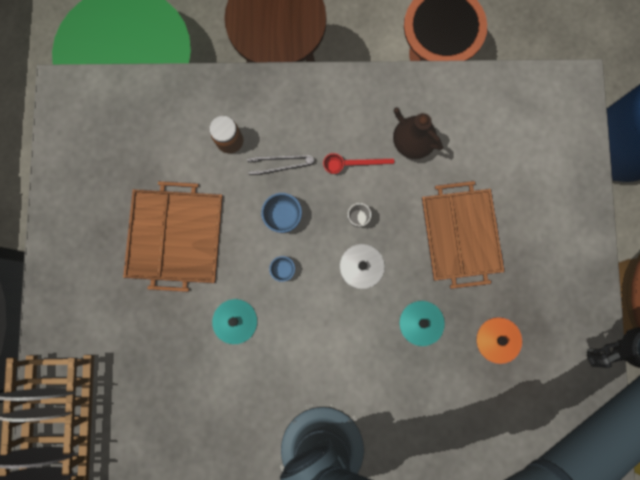

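View pics/side0.png

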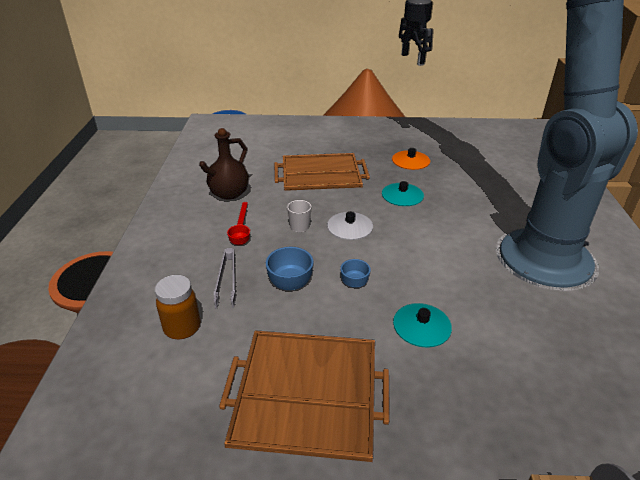

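Top picture: the large tray is centred at (173,237) and the small tray at (463,233), both with the narrow bay on the left, which is +y. The bowl is at (283,213), dip bowl (284,269), cup (359,215), ladle (357,162), tongs (280,163), jebena (417,136) and jar (226,133).

Look-alikes:
- **Lid:** (362,265) is aluminium. (235,321) and (422,323) are turquoise and (500,340) is orange, so those three are not meant.
- **Dip bowl:** the blue one at (284,269), not the white cup at (359,215) or the larger bowl at (283,213).

Next I measure by rectifying both cameras onto planes of known height.

```bash
cat >> h.py <<'E'
def ortho(f,z,x0=.2,x1=.95,y0=-.6,y1=.6,s=1000):
    # world raster: col=(y1-y)*s,row=(x1-x)*s
    W=int((y1-y0)*s);H=int((x1-x0)*s)
    c,w=np.meshgrid(np.arange(W),np.arange(H))
    P=np.stack([x1-w/s,y1-c/s,np.full(c.shape,z),np.ones(c.shape)],-1)
    q=P@np.linalg.inv(f["world_from_camera"]).T
    K=f["K"];u=K[0,0]*q[...,0]/-q[...,2]+K[0,2];v=K[1,1]*-q[...,1]/-q[...,2]+K[1,2]
    return cv2.remap(f["frame"],u.astype(np.float32),v.astype(np.float32),cv2.INTER_LINEAR)
def w2(c,x1=.95,y1=.6,s=1000): return (x1-c[1]/s,y1-c[0]/s)
def comp(m,xy,R=.2,x1=.95,y1=.6,s=1000):
    n,l,st,ce=cv2.connectedComponentsWithStats(m.astype(np.uint8))
    best=[(st[i,4],i) for i in range(1,n) if np.hypot(*(np.array(w2(ce[i]))-xy))<R]
    return (l==max(best)[1]).astype(np.uint8) if best else None
def hsv(o): return cv2.cvtColor(o,cv2.COLOR_RGB2HSV).astype(int)
E
python3 - <<'E'
from h import *
print("tips",r.tips_ahead)
for n in("top","side"):
    f=dict(np.load(n+"0.npz")); print(n,list(f))
    h=hsv(ortho(f,.009))
    wood=((h[...,0]<18)&(h[...,1]>90)&(h[...,2]>50)).astype(np.uint8)
    wood=cv2.morphologyEx(wood,cv2.MORPH_CLOSE,np.ones((9,9)));
    wood=cv2.morphologyEx(wood,cv2.MORPH_OPEN,np.ones((41,41)))
    for nm,xy in(("large",(.525,.38)),("small",(.52,-.36))):
        m=comp(wood,xy,.1)
        R=cv2.minAreaRect(cv2.findContours(m,0,2)[0][0]);print(nm,np.round(w2(R[0]),4),np.round(R[1],1),round(R[2],2))
    for nm,xy,z,fn in(("bowl",(.575,.09),.052,lambda h:(h[...,0]>95)&(h[...,0]<125)&(h[...,1]>80)),
                   ("dip",(.43,.08),.036,lambda h:(h[...,0]>95)&(h[...,0]<125)&(h[...,1]>80)),
                   ("lid",(.44,-.09),.003,lambda h:(h[...,1]<25)&(h[...,2]>150)),
                   ("knob",(.44,-.09),.036,lambda h:(h[...,2]<45)),
                   ("cup",(.57,-.08),.06,lambda h:(h[...,1]<25)&(h[...,2]>150)),
                   ("ladle",(.70,-.07),.015,lambda h:((h[...,0]<8)|(h[...,0]>172))&(h[...,1]>170)),
                   ("tongs",(.71,.1),.022,lambda h:(h[...,1]<30)&((h[...,2]>150)))):
        h=hsv(ortho(f,z));m=fn(h)
        m=comp(m,xy,.06)
        if m is None: print(nm,"none");continue
        c=max(cv2.findContours(m,0,1)[0],key=cv2.contourArea)
        hull=cv2.convexHull(c)
        R=cv2.minAreaRect(hull);C=cv2.minEnclosingCircle(hull)
        print(nm,np.round(w2(R[0]),4),np.round(R[1],1),round(R[2],1),"circ",np.round(w2(C[0]),4),round(C[1],1),"cent",np.round(w2(cv2.moments(m)["m10"]and(cv2.moments(m)["m10"]/m.sum(),cv2.moments(m)["m01"]/m.sum())),4))
    # depth-based
    P=cloud(f);hh=hsv(f["frame"])
    for nm,xy,rad,z0 in(("bowl",(.575,.09),.06,.046),("dip",(.43,.08),.04,.031),("lid",(.44,-.09),.07,.002),("knob",(.44,-.09),.05,.03)):
        Q=P[(np.hypot(P[...,0]-xy[0],P[...,1]-xy[1])<rad)&(P[...,2]>z0)]
        c=cv2.minEnclosingCircle((Q[:,:2]*1000).astype(np.float32));print(nm,"depth",np.round(c[0],1),round(c[1],1),"zmax",Q[:,2].max().round(4))
f=dict(np.load("top0.npz"))
g=ortho(f,.012)
cv2.imwrite("pics/ortho.png",cv2.resize(g[150:520,400:760,::-1],None,fx=1.6,fy=1.6))
E
```

```text
tips 0.014
top ['frame', 'range_z', 'K', 'world_from_camera']
large [0.5212 0.3715] [231.  227.7] 4.09
small [ 0.518  -0.3581] [217.8 178.5] 83.5
bowl [0.5704 0.0942] [94.2 92.3] 18.4 circ [0.5703 0.0942] 48.2 cent [0.5676 0.0859]
dip [0.4335 0.088 ] [53. 46.] 90.0 circ [0.4332 0.0904] 27.8 cent [0.4328 0.0881]
lid [ 0.44   -0.1021] [112.4 112.3] 51.3 circ [ 0.4397 -0.1019] 57.0 cent [ 0.4396 -0.1014]
knob none
cup [ 0.5535 -0.102 ] [35. 22.] 90.0 circ [ 0.5535 -0.1015] 17.8 cent [ 0.5533 -0.1018]
ladle [ 0.699  -0.1035] [ 38. 165.] 90.0 circ [ 0.699  -0.1035] 82.9 cent [ 0.7016 -0.0744]
tongs none
bowl depth [572.3  94.8] 50.2 zmax 0.0603
dip depth [433.9  94.1] 31.4 zmax 0.0448
lid depth [439.8 -89.9] 69.8 zmax 0.0431
knob depth [ 440.8 -103.8] 11.8 zmax 0.0431
side ['frame', 'range_z', 'K', 'world_from_camera']
large [0.522  0.3743] [236.3 228.9] 3.88
small [ 0.5181 -0.3528] [221.2 197.7] 83.5
bowl [0.571  0.1155] [ 98. 133.] 90.0 circ [0.57   0.1155] 67.4 cent [0.5696 0.1135]
dip [0.434 0.11 ] [62. 88.] 90.0 circ [0.4335 0.1097] 44.3 cent [0.4349 0.1085]
lid [ 0.4397 -0.0976] [109.7 103.4] 80.1 circ [ 0.4402 -0.1009] 55.4 cent [ 0.4398 -0.0947]
knob [ 0.4418 -0.088 ] [46.1 21.2] 4.8 circ [ 0.4415 -0.088 ] 23.0 cent [ 0.4416 -0.0884]
cup [ 0.5635 -0.0925] [55. 59.] 90.0 circ [ 0.5636 -0.0931] 30.1 cent [ 0.5623 -0.0946]
ladle [ 0.708  -0.0869] [ 52.3 175.9] 84.3 circ [ 0.702  -0.0875] 88.0 cent [ 0.703 -0.064]
tongs [0.6832 0.1458] [ 2.7 23.8] 76.0 circ [0.682  0.1455] 11.9 cent [0.6827 0.1469]
bowl depth [570.8  96.8] 51.4 zmax 0.0556
dip depth [432.2  94. ] 31.7 zmax 0.039
lid depth [439.4 -90.2] 69.5 zmax 0.0393
knob depth [ 440.9 -102.1] 15.3 zmax 0.0393
```

View pics/ortho.png

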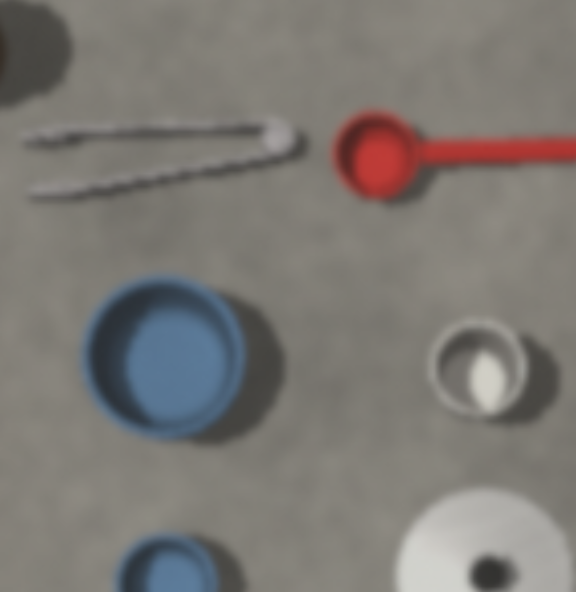

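Crop: tongs bow end at right (280,137), tips at left (25,138) and (35,192). The ladle cup is at (378,155) with its handle running right. The aluminium lid has a black knob at (490,573). All choices are confirmed. Next I get the ladle and tongs axes and write the move planner.

```bash
cat >> h.py <<'E'
from scipy.spatial.transform import Rotation as Ro, Slerp
def plan(x,y,z,yaw,calls=1,rows=None):
    """rows from measured pose to target, tool down with tool x at heading yaw (deg)"""
    s=r.get_state();q=s["ee_rot"];A=Ro.from_quat([q[1],q[2],q[3],q[0]]);p=np.array(s["ee_pos"])
    B=Ro.from_euler("z",yaw,degrees=True)*Ro.from_euler("x",180,degrees=True)
    n=rows or 8*calls-1; d=(A.inv()*B).as_rotvec()/n; T=np.array([x,y,z])
    out=[]
    for i in range(n):
        out.append([[round(v,3) for v in A.inv().apply((T-p)/(n-i))],[round(v,3) for v in d]])
        p=p+A.apply(out[-1][0]);A=A*Ro.from_rotvec(out[-1][1])
    while len(out)%8: out.append([[0,0,0],[0,0,0]])
    X=A.as_matrix()[:,0]
    print("from",s["ee_pos"].round(4),"end",p.round(4),"yaw",np.degrees(np.arctan2(X[1],X[0])).round(2),"grip",round(s["grip_width"],3),"F",s["contact_force"].round(1),"t",round(s["time"],1))
    for i in range(0,len(out),8): print(str(out[i:i+8]).replace(" ",""))
E
python3 - <<'E'
from h import *
for n in("top","side"):
    f=dict(np.load(n+"0.npz"));P=cloud(f);h=hsv(f["frame"])
    red=((h[...,0]<8)|(h[...,0]>172))&(h[...,1]>170)&(abs(P[...,0]-.7)<.06)&(abs(P[...,1]+.08)<.13)
    Q=P[red]
    hd=Q[Q[:,1]<-.075]; 
    k=np.polyfit(hd[:,1],hd[:,0],1);print(n,"ladle y range",Q[:,1].min().round(4),Q[:,1].max().round(4),"handle x=",k.round(4),"at y -.06:",np.polyval(k,-.06).round(4),"cup x rng",Q[Q[:,1]>-.05][:,0].min().round(4),Q[Q[:,1]>-.05][:,0].max().round(4),"z",Q[:,2].min().round(3),Q[:,2].max().round(3))
    m=(abs(P[...,0]-.705)<.045)&(P[...,1]>.01)&(P[...,1]<.2)&(P[...,2]>.011)
    Q=P[m]
    print("tongs",len(Q),"y",Q[:,1].min().round(4),Q[:,1].max().round(4))
    for y in(.03,.05,.07,.09,.11,.13,.15,.17):
        S=Q[abs(Q[:,1]-y)<.006]
        if len(S): print(y,S[:,0].min().round(4),S[:,0].max().round(4),S[:,0].mean().round(4),S[:,2].max().round(3),end=" | ")
    print()
plan(.524,.0955,.16,0,2)
E
```

```text
top ladle y range -0.1864 -0.0213 handle x= [-0.0732  0.6953] at y -.06: 0.6997 cup x rng 0.6743 0.7195 z -0.005 0.036
tongs 365 y 0.0165 0.1849
0.03 0.701 0.724 0.7112 0.027 | 0.05 0.6973 0.7229 0.7105 0.026 | 0.07 0.6925 0.7238 0.7062 0.025 | 0.09 0.6884 0.7221 0.7041 0.031 | 0.11 0.6862 0.7213 0.7037 0.029 | 0.13 0.6835 0.7208 0.7039 0.029 | 0.15 0.6793 0.7195 0.7004 0.029 | 0.17 0.6785 0.7195 0.6991 0.026 | 
side ladle y range -0.2099 -0.0051 handle x= [-0.235   0.6782] at y -.06: 0.6923 cup x rng 0.6742 0.7259 z -0.001 0.055
tongs 364 y 0.0199 0.1879
0.03 0.6998 0.7228 0.7111 0.025 | 0.05 0.6964 0.7215 0.7099 0.024 | 0.07 0.693 0.7219 0.709 0.024 | 0.09 0.6895 0.7207 0.7081 0.025 | 0.11 0.6858 0.7203 0.7067 0.023 | 0.13 0.6828 0.7199 0.7064 0.025 | 0.15 0.678 0.719 0.7026 0.023 | 0.17 0.6771 0.7178 0.697 0.024 | 
from [ 0.259  -0.5962  0.2243] end [0.5242 0.0951 0.1603] yaw -0.34 grip 1.0 F [-0.1 -0.7 -0. ] t 1.1
[[[np.float64(-0.035),np.float64(-0.035),np.float64(0.004)],[np.float64(-0.0),np.float64(0.0),np.float64(-0.077)]],[[np.float64(-0.033),np.float64(-0.037),np.float64(0.
[... 855 characters left out ...]
]],[[np.float64(-0.005),np.float64(-0.049),np.float64(0.005)],[np.float64(-0.0),np.float64(0.0),np.float64(-0.077)]],[[np.float64(-0.001),np.float64(-0.049),np.float64(0.004)],[np.float64(-0.0),np.float64(0.0),np.float64(-0.077)]],[[np.float64(0.003),np.float64(-0.049),np.float64(0.005)],[np.float64(-0.0),np.float64(0.0),np.float64(-0.077)]],[[np.float64(0.006),np.float64(-0.049),np.float64(0.004)],[np.float64(-0.0),np.float64(0.0),np.float64(-0.077)]],[[np.float64(0.01),np.float64(-0.048),np.float64(0.005)],[np.float64(-0.0),np.float64(0.0),np.float64(-0.077)]],[[np.float64(0.014),np.float64(-0.047),np.float64(0.004)],[np.float64(-0.0),np.float64(0.0),np.float64(-0.077)]],[[0,0,0],[0,0,0]]]
```

Call:
{"op": "send_rows", "data": {
  "series": [
    [[-0.035, -0.035, 0.004], [0, 0, -0.077]],
    [[-0.033, -0.037, 0.004], [0, 0, -0.077]],
    [[-0.03, -0.04, 0.004], [0, 0, -0.077]],
    [[-0.026, -0.042, 0.004], [0, 0, -0.077]],
    [[-0.023, -0.044, 0.004], [0, 0, -0.077]],
    [[-0.02, -0.045, 0.004], [0, 0, -0.077]],
    [[-0.016, -0.047, 0.004], [0, 0, -0.077]],
    [[-0.013, -0.048, 0.005], [0, 0, -0.077]]
  ],
  "gripper": 0
}}

```text
time: 1.9
ee_pos: [0.4016, -0.2242, 0.1918]
ee_rot: [0.0, 0.963, -0.268, 0.001]
contact_force: [1.2, -0.2, 0.2]
grip_width: 0.497
```

Call:
{"op": "send_rows", "data": {
  "series": [
    [[-0.009, -0.048, 0.004], [0, 0, -0.077]],
    [[-0.005, -0.049, 0.005], [0, 0, -0.077]],
    [[-0.001, -0.049, 0.004], [0, 0, -0.077]],
    [[0.003, -0.049, 0.005], [0, 0, -0.077]],
    [[0.006, -0.049, 0.004], [0, 0, -0.077]],
    [[0.01, -0.048, 0.005], [0, 0, -0.077]],
    [[0.014, -0.047, 0.004], [0, 0, -0.077]],
    [[0, 0, 0], [0, 0, 0]]
  ]
}}

```text
time: 2.7
ee_pos: [0.5253, 0.1047, 0.161]
ee_rot: [-0.004, 1.0, 0.003, 0.001]
contact_force: [-0.5, 0.3, 1.1]
grip_width: 0.499
```

```bash
sed -i 's/round(v,3) for v/round(float(v),3)+0. for v/g' h.py; python3 - <<'E'
from h import *
print(r.tips_ahead)
f=grab("side");save(f,"side1.png",(190,90,430,300),3)
P=cloud(f)
M=(abs(P[...,0]-.524)<.06)&(abs(P[...,1]-.0955)<.03)&(P[...,2]>.085)
Q=P[M];print("low z of fingers",np.sort(Q[:,2])[[0,5,20,50]].round(4))
for a,b in((.46,.525),(.525,.6)):
    S=Q[(Q[:,0]>a)&(Q[:,0]<b)&(Q[:,2]<.165)];print(len(S),S.min(0).round(4),S.max(0).round(4))
plan(.524,.0955,.075,0,1)
E
```

```text
0.014
low z of fingers [0.1708 0.1743 0.1776 0.182 ]Traceback (most recent call last):
  File "<stdin>", line 8, in <module>
    return umr_minimum(a, axis, None, out, keepdims, initial, where)
ValueError: zero-size array to reduction operation minimum which has no identity
```

View pics/side1.png

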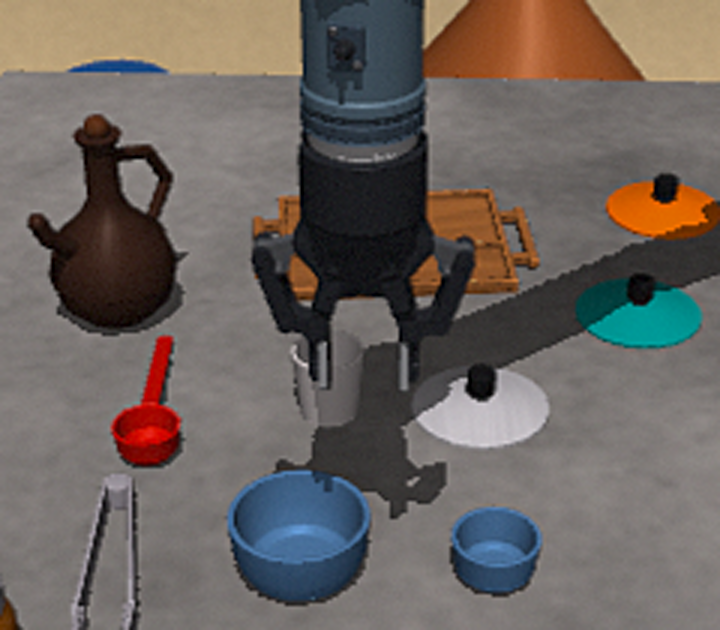

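The fingertips show at crop (320,387) and (404,388), which is about (297,219) and (325,219) in the full picture. I work out their height from the ray.

```bash
python3 - <<'E'
from h import *
f=dict(np.load("side0.npz"));K=f["K"];T=f["world_from_camera"]
for u,v in((296.7,219),(324.7,219.3)):
    d=T[:3,:3]@np.array([(u-K[0,2])/K[0,0],-(v-K[1,2])/K[1,1],-1]);t=(.108-T[1,3])/d[1];print((T[:3,3]+t*d).round(4))
plan(.524,.0955,.085,0,1)
E
```

```text
[0.5521 0.108  0.1675]
[0.4984 0.108  0.1681]
from [0.5246 0.1002 0.1606] end [0.5236 0.0954 0.0846] yaw 0.11 grip 0.5 F [ 0.5 -0.5  0.2] t 2.8
[[[0.0,0.001,0.011],[0.0,0.0,0.0]],[[0.0,0.001,0.011],[0.0,0.0,0.0]],[[0.0,0.001,0.011],[0.0,0.0,0.0]],[[0.0,0.0,0.011],[0.0,0.0,0.0]],[[0.0,0.001,0.011],[0.0,0.0,0.0]],[[0.0,0.0,0.01],[0.0,0.0,0.0]],[[-0.001,0.001,0.011],[0.0,0.0,0.0]],[[0,0,0],[0,0,0]]]
```

```bash
python3 - <<'E'
from h import *
f=grab("side");P=cloud(f);s=r.get_state();print(s["ee_pos"],s["ee_rot"].round(4))
save(f,"side2.png",(260,160,350,240),8)
M=(abs(P[...,0]-.524)<.06)&(abs(P[...,1]-.1)<.05)&(P[...,2]>.1)&(P[...,2]<.25)
v,u=np.where(M);Q=P[M]
for w in range(205,235):
    S=Q[v==w]
    if len(S): print(w,u[v==w].min(),u[v==w].max(),len(S),S.min(0).round(3),S.max(0).round(3))
E
```

```text
[0.52420688 0.09669003 0.16029922] [-3.0e-04  1.0e+00 -1.3e-03 -1.0e-04]
205 293 329 15 [0.491 0.104 0.197] [0.558 0.113 0.205]
206 293 329 15 [0.491 0.106 0.196] [0.559 0.113 0.202]
207 293 329 15 [0.491 0.106 0.194] [0.559 0.113 0.2  ]
208 293 329 15 [0.491 0.105 0.191] [0.559 0.115 0.199]
209 293 329 15 [0.49  0.105 0.189] [0.559 0.114 0.195]
210 293 329 15 [0.49  0.103 0.185] [0.559 0.112 0.192]
211 294 329 14 [0.49  0.106 0.186] [0.557 0.115 0.191]
212 294 329 14 [0.49  0.106 0.183] [0.557 0.116 0.19 ]
213 294 329 14 [0.49  0.104 0.18 ] [0.557 0.114 0.187]
214 294 329 14 [0.49  0.105 0.177] [0.557 0.112 0.184]
215 295 329 13 [0.49  0.106 0.177] [0.555 0.113 0.181]
216 297 326 7 [0.496 0.11  0.176] [0.551 0.114 0.18 ]
217 297 326 8 [0.496 0.109 0.173] [0.551 0.112 0.176]
218 297 326 8 [0.496 0.109 0.171] [0.551 0.113 0.175]
```

View pics/side2.png

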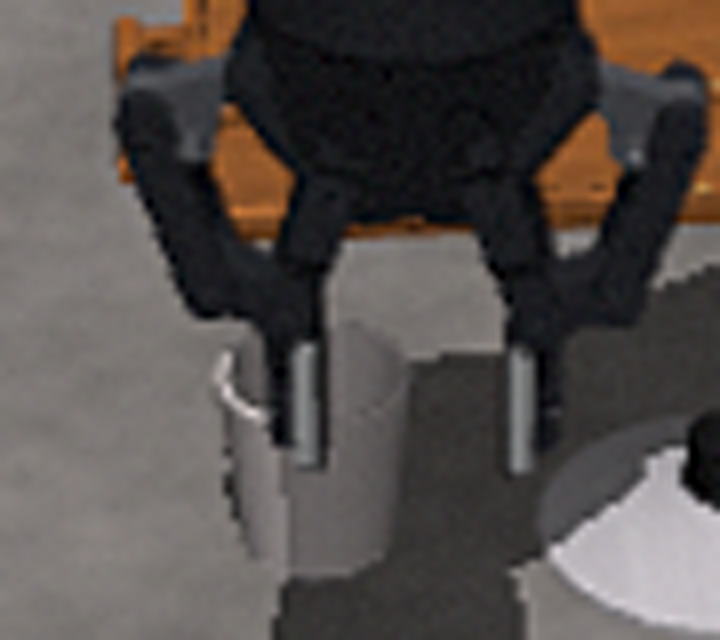

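The picture shows the jaws over the near wall, with the tips at about z 0.168 when half open. That is higher than the text suggests, so I go down in steps and check again.

Call:
{"op": "send_rows", "data": {
  "series": [
    [[0, 0, 0.012], [0, 0, 0]],
    [[0, 0, 0.012], [0, 0, 0]],
    [[0, 0.001, 0.012], [0, 0, 0]],
    [[0, 0, 0.012], [0, 0, 0]],
    [[0, 0, 0.012], [0, 0, 0]],
    [[0, 0, 0.012], [0, 0, 0]],
    [[0, 0, 0.01], [0, 0, 0]],
    [[0, 0, 0], [0, 0, 0]]
  ]
}}

```text
time: 3.6
ee_pos: [0.5226, 0.0936, 0.0764]
ee_rot: [0.0, 1.0, -0.003, -0.002]
contact_force: [0.2, 0.5, -0.2]
grip_width: 0.499
```

```bash
cat >> h.py <<'E'
def tips():
    f=grab("side");P=cloud(f);s=r.get_state();x,y,z=s["ee_pos"]
    M=(abs(P[...,0]-x)<.06)&(P[...,1]>y+.003)&(P[...,1]<y+.018)&(P[...,2]>z-.02)&(P[...,2]<z+.05)
    v,u=np.where(M);Q=P[M];print("ee",s["ee_pos"].round(4),"grip",round(s["grip_width"],3))
    for w in range(v.max()-3,v.max()+1): print(w,Q[v==w].min(0).round(4),Q[v==w].max(0).round(4))
    return f
E
python3 - <<'E'
from h import *
f=tips()
plan(.524,.0955,.044,0,1)
save(f,"side3.png",(250,170,350,300),5)
E
```

```text
ee [0.5234 0.0939 0.0773] grip 0.503
247 [0.4891 0.0995 0.0918] [0.5536 0.1078 0.0985]
248 [0.4891 0.0991 0.0905] [0.5494 0.1086 0.0967]
249 [0.4951 0.1021 0.0888] [0.5492 0.1074 0.0932]
250 [0.495  0.1034 0.0873] [0.5494 0.1061 0.0909]
from [0.5234 0.0939 0.0773] end [0.5244 0.0959 0.0443] yaw 0.08 grip 0.503 F [ 0.2  0.7 -0.6] t 3.6
[[[0.0,0.0,0.005],[0.0,0.0,-0.001]],[[0.0,0.0,0.005],[0.0,0.0,-0.001]],[[0.0,0.0,0.005],[0.0,0.0,-0.001]],[[0.0,0.0,0.005],[0.0,0.0,-0.001]],[[0.0,-0.001,0.004],[0.0,0.0,-0.001]],[[0.0,0.0,0.005],[0.0,0.0,-0.001]],[[0.001,-0.001,0.004],[0.0,0.0,-0.001]],[[0,0,0],[0,0,0]]]
```

View pics/side3.png

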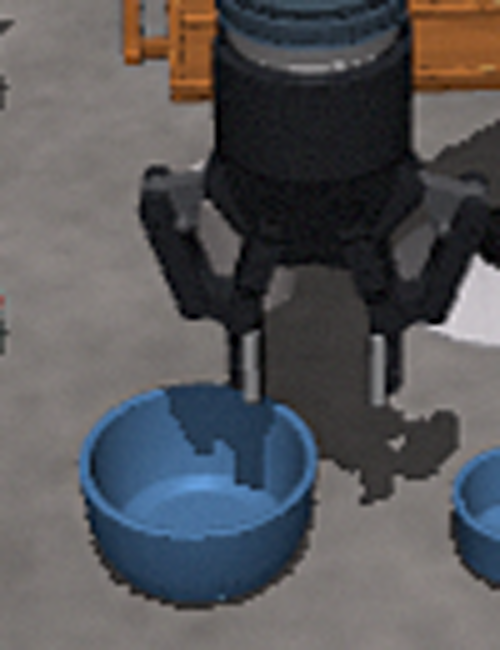

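Call:
{"op": "send_rows", "data": {
  "series": [
    [[0, 0, 0.005], [0, 0, 0]],
    [[0, 0, 0.006], [0, 0, 0]],
    [[0, 0, 0.006], [0, 0, 0]],
    [[0, -0.001, 0.006], [0, 0, 0]],
    [[0, 0, 0.006], [0, 0, 0]],
    [[0.001, 0, 0.005], [0, 0, 0]],
    [[0, -0.001, 0.003], [0, 0, 0]],
    [[0, 0, 0], [0, 0, 0]]
  ]
}}

```text
time: 4.45
ee_pos: [0.5248, 0.096, 0.0407]
ee_rot: [-0.0, 1.0, -0.003, -0.001]
contact_force: [-0.9, -0.1, -0.7]
grip_width: 0.5
```

```bash
python3 - <<'E'
from h import *
f=tips()
s=r.get_state();print(s["contact_force"].round(1))
save(f,"side4.png",(250,190,350,300),5)
E
```

```text
ee [0.525  0.096  0.0411] grip 0.502
271 [0.5237 0.1014 0.0297] [0.5253 0.111  0.0381]
272 [0.5236 0.1037 0.029 ] [0.5236 0.1037 0.029 ]
273 [0.5253 0.1116 0.0331] [0.5253 0.1116 0.0331]
274 [0.5255 0.1073 0.0265] [0.5255 0.1073 0.0265]
[ 0.2 -0.1 -0.2]
```

View pics/side4.png

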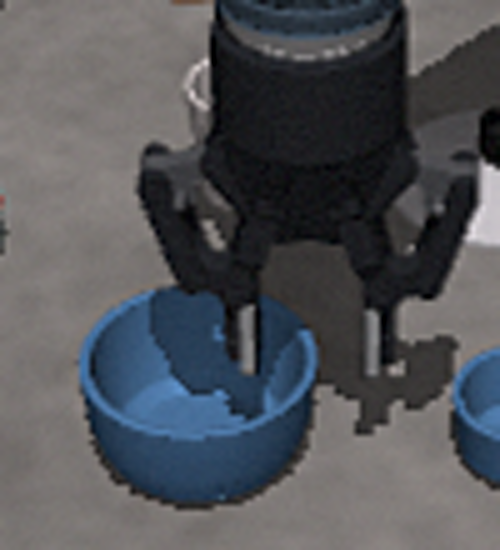

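Both tips, at crop (248,372) and (372,375), are about level with the rim and straddle the near wall. I go 12 mm deeper and close.

Call:
{"op": "send_rows", "data": {
  "series": [
    [[0, 0, 0.004], [0, 0, 0]],
    [[0, 0, 0.004], [0, 0, 0]],
    [[0, 0, 0.004], [0, 0, 0]],
    [[0, 0, 0], [0, 0, 0]],
    [[0, 0, 0], [0, 0, 0]],
    [[0, 0, 0], [0, 0, 0]],
    [[0, 0, 0], [0, 0, 0]],
    [[0, 0, 0], [0, 0, 0]]
  ],
  "grip_force": 50
}}

```text
time: 5.3
ee_pos: [0.5254, 0.0959, 0.0295]
ee_rot: [-0.0, 1.0, -0.003, 0.0]
contact_force: [0.1, -0.2, -0.2]
grip_width: 0.5
```

Call:
{"op": "send_rows", "data": {
  "series": [
    [[0, 0, 0], [0, 0, 0]],
    [[0, 0, 0], [0, 0, 0]],
    [[0, 0, 0], [0, 0, 0]],
    [[0, 0, 0], [0, 0, 0]],
    [[0, 0, 0], [0, 0, 0]],
    [[0, 0, 0], [0, 0, 0]],
    [[0, 0, 0], [0, 0, 0]],
    [[0, 0, 0], [0, 0, 0]]
  ],
  "gripper": 1
}}

```text
time: 6.1
ee_pos: [0.5254, 0.0963, 0.0296]
ee_rot: [-0.0, 1.0, -0.003, 0.0]
contact_force: [-1.5, 1.1, 4.5]
grip_width: 0.064
```

```bash
python3 - <<'E'
from h import *
f=tips()
s=r.get_state();print(s["contact_force"].round(1),r.tips_ahead)
save(f,"side5.png",(250,190,350,300),5)
plan(.524,.0955,.15,0,1)
E
```

```text
ee [0.5254 0.0963 0.0296] grip 0.061Traceback (most recent call last):
  File "<stdin>", line 2, in <module>
  File "h.py", line 49, in tips
    for w in range(v.max()-3,v.max()+1): print(w,Q[v==w].min(0).round(4),Q[v==w].max(0).round(4))
                                                 ~~~~~~~~~~~^^^
    return umr_minimum(a, axis, None, out, keepdims, initial, where)
ValueError: zero-size array to reduction operation minimum which has no identity
```

The opening is 5.2 mm, so the wall is held. Lift.

Call:
{"op": "send_rows", "data": {
  "series": [
    [[0, 0, -0.004], [0, 0, 0]],
    [[0, 0, -0.01], [0, 0, 0]],
    [[0, 0, -0.018], [0, 0, 0]],
    [[0, 0, -0.02], [0, 0, 0]],
    [[0, 0, -0.02], [0, 0, 0]],
    [[0, 0, -0.018], [0, 0, 0]],
    [[0, 0, -0.01], [0, 0, 0]],
    [[0, 0, 0], [0, 0, 0]]
  ]
}}

```text
time: 6.95
ee_pos: [0.5255, 0.0956, 0.1303]
ee_rot: [0.0, 1.0, -0.003, 0.001]
contact_force: [0.1, 0.8, -3.1]
grip_width: 0.064
```

```bash
python3 - <<'E'
from h import *
f=grab("side")
save(f,"side6.png",(220,120,380,280),4)
s=r.get_state();print(s["contact_force"].round(1),s["moment"].round(2))
P=cloud(f);h=hsv(f["frame"])
m=(h[...,0]>95)&(h[...,0]<125)&(h[...,1]>80)&(P[...,0]>.5)&(P[...,2]>.07)
Q=P[m];print(Q.min(0).round(3),Q.max(0).round(3))
plan(.472,.3306,.14,-4,1)
E
```

```text
[-0.3 -0.4 -2.6] [-0.03  0.14 -0.01]
[0.5   0.046 0.099] [0.62  0.153 0.53 ]
from [0.5248 0.0954 0.1292] end [0.4716 0.3304 0.1401] yaw -3.99 grip 0.064 F [-0.3 -0.4 -2.6] t 7.0
[[[-0.008,-0.034,-0.002],[0.0,0.0,0.009]],[[-0.008,-0.033,-0.001],[0.0,0.0,0.009]],[[-0.008,-0.033,-0.002],[0.0,0.0,0.009]],[[-0.009,-0.033,-0.001],[0.0,0.0,0.009]],[[-0.009,-0.033,-0.002],[0.0,0.0,0.009]],[[-0.009,-0.034,-0.001],[0.0,0.0,0.009]],[[-0.01,-0.033,-0.002],[0.0,0.0,0.009]],[[0,0,0],[0,0,0]]]
```

View pics/side6.png

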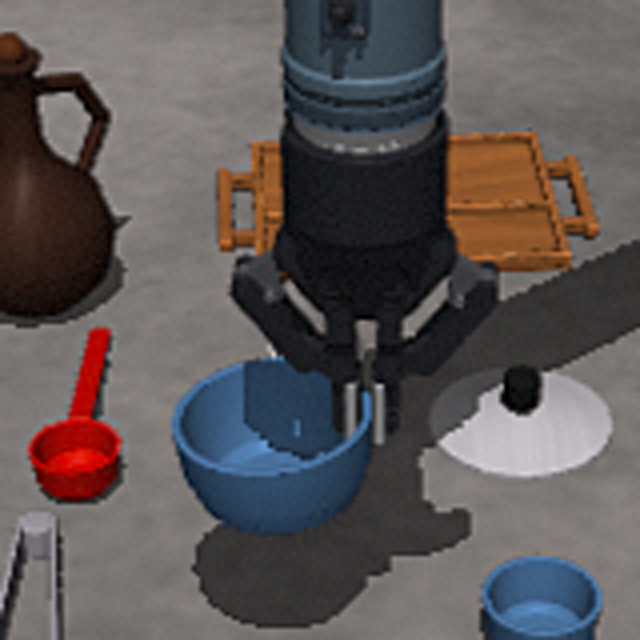

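The bowl is held with its far rim sagging about 3°. I carry it over the tray, then measure the tilt and the offset.

Call:
{"op": "send_rows", "data": {
  "series": [
    [[-0.004, -0.02, -0.002], [0, 0, 0.009]],
    [[-0.009, -0.036, -0.002], [0, 0, 0.009]],
    [[-0.01, -0.04, -0.002], [0, 0, 0.009]],
    [[-0.01, -0.04, -0.002], [0, 0, 0.009]],
    [[-0.01, -0.04, -0.001], [0, 0, 0.009]],
    [[-0.01, -0.036, -0.001], [0, 0, 0.009]],
    [[-0.008, -0.021, -0.001], [0, 0, 0.009]],
    [[0, 0, 0], [0, 0, 0]]
  ]
}}

```text
time: 7.8
ee_pos: [0.4678, 0.336, 0.1393]
ee_rot: [-0.001, 1.0, -0.03, -0.002]
contact_force: [0.2, 0.6, -3.4]
grip_width: 0.063
```

```bash
cat >> h.py <<'E'
def blue(f,xy,R,z0,z1):
    P=cloud(f);h=hsv(f["frame"])
    return P[(h[...,0]>95)&(h[...,0]<125)&(h[...,1]>80)&(np.hypot(P[...,0]-xy[0],P[...,1]-xy[1])<R)&(P[...,2]>z0)&(P[...,2]<z1)]
E
python3 - <<'E'
from h import *
s=r.get_state();print(s["ee_pos"].round(4))
for n in("side","top"):
    f=grab(n);np.savez(n+"1.npz",**f)
    Q=blue(f,(.5185,.33),.07,.08,.19)
    print(n,len(Q),Q.min(0).round(4),Q.max(0).round(4))
    # rim: highest z per angle
    c=Q.mean(0);a=np.degrees(np.arctan2(Q[:,1]-.3306,Q[:,0]-.5185));rad=np.hypot(Q[:,0]-.5185,Q[:,1]-.3306)
    pts=[]
    for k in range(-180,180,15):
        S=Q[(a>=k)&(a<k+15)&(rad>.035)]
        if len(S)>2: pts.append(S[np.argsort(S[:,2])[-3:]].mean(0))
    pts=np.array(pts);k=np.linalg.lstsq(np.c_[pts[:,:2]-[.5185,.3306],np.ones(len(pts))],pts[:,2],rcond=None)[0]
    C=cv2.minEnclosingCircle((Q[Q[:,2]>k[2]-.012][:,:2]*1000).astype(np.float32))
    print("slope deg x,y",np.degrees(k[:2]).round(2),"rim z",k[2].round(4),"circ",np.round(C[0],1),round(C[1],1))
E
```

```text
[0.4678 0.336  0.1393]
side 2568 [0.4538 0.285  0.1082] [0.5626 0.3841 0.1869]
slope deg x,y [-1.13  8.25] rim z 0.1557 circ [507.9 333.7] 54.9
top 669 [0.4702 0.2805 0.1026] [0.5598 0.3688 0.1679]
slope deg x,y [-8.47  0.39] rim z 0.1571 circ [515.1 325.9] 47.5
```

```bash
python3 - <<'E'
from h import *
for n in("side","top"):
    f=dict(np.load(n+"1.npz"));P=cloud(f);h=hsv(f["frame"])
    b=(h[...,0]>95)&(h[...,0]<125)&(h[...,1]>115)&(np.hypot(P[...,0]-.5185,P[...,1]-.33)<.08)&(P[...,2]>.08)&(P[...,2]<.175)
    n_,l,st,ce=cv2.connectedComponentsWithStats(b.astype(np.uint8));i=1+st[1:,4].argmax();b=l==i
    Q=P[b]
    # fit: plane through rim by RANSAC-free: upper envelope per angle around center
    lo,hi=np.percentile(Q,1,axis=0),np.percentile(Q,99,axis=0);print(n,st[i],lo.round(4),hi.round(4),"sat",np.percentile(h[...,1][b],[5,50]))
    cx,cy=.515,.331
    a=np.degrees(np.arctan2(Q[:,1]-cy,Q[:,0]-cx));rad=np.hypot(Q[:,0]-cx,Q[:,1]-cy);pts=[]
    for k in range(-180,180,20):
        S=Q[(a>=k)&(a<k+20)&(rad>.036)]
        if len(S)>4: p=S[np.argsort(S[:,2])[-4:]].mean(0);pts.append(p);print(k,p.round(4),rad[(a>=k)&(a<k+20)].max().round(4))
E
```

```text
side [ 281  288   62   59 2544] [0.4677 0.2891 0.1096] [0.5589 0.3825 0.162 ] sat [130. 137.]
-180 [0.4695 0.3291 0.1693] 0.0494
-160 [0.4839 0.3082 0.122 ] 0.0402
-140 [0.488  0.298  0.1417] 0.044
-120 [0.5056 0.2908 0.1403] 0.0433
-100 [0.5197 0.2883 0.1557] 0.0461
-80 [0.5257 0.2908 0.1568] 0.0471
-60 [0.5417 0.2978 0.1567] 0.0459
-40 [0.5515 0.308  0.1557] 0.0473
-20 [0.5586 0.3246 0.1556] 0.0468
0 [0.5597 0.3387 0.1549] 0.0481
20 [0.5537 0.3578 0.1563] 0.0493
40 [0.5444 0.369  0.1572] 0.0512
60 [0.5278 0.38   0.1583] 0.0527
80 [0.5115 0.3818 0.1603] 0.0534
100 [0.4963 0.3786 0.1607] 0.0539
120 [0.4803 0.3686 0.1624] 0.0532
140 [0.471  0.3476 0.1667] 0.053
160 [0.4674 0.3403 0.1626] 0.0516Traceback (most recent call last):
  File "<stdin>", line 5, in <module>
ValueError: attempt to get argmax of an empty sequence
```

The rim slopes about 5° down towards +x. I level it by turning about tool y, correct the position and lower part of the way.

Call:
{"op": "send_rows", "data": {
  "series": [
    [[0.001, 0.001, 0], [0, 0.015, 0]],
    [[0.001, 0.001, 0], [0, 0.018, 0]],
    [[0.001, 0.001, 0], [0, 0.018, 0]],
    [[0.001, 0.001, 0], [0, 0.018, 0]],
    [[0.001, 0.001, 0], [0, 0.018, 0]],
    [[0, 0, 0], [0, 0, 0]],
    [[0, 0, 0], [0, 0, 0]],
    [[0, 0, 0], [0, 0, 0]]
  ]
}}

```text
time: 8.7
ee_pos: [0.4767, 0.3256, 0.1406]
ee_rot: [0.001, 0.998, -0.034, 0.044]
contact_force: [-0.0, 0.3, -2.3]
grip_width: 0.062
```

Call:
{"op": "send_rows", "data": {
  "series": [
    [[0, 0, 0.006], [0, 0, 0]],
    [[0, 0, 0.012], [0, 0, 0]],
    [[0, 0, 0.013], [0, 0, 0]],
    [[0, 0, 0.013], [0, 0, 0]],
    [[0, 0, 0.013], [0, 0, 0]],
    [[0, 0, 0.01], [0, 0, 0]],
    [[0, 0, 0.005], [0, 0, 0]],
    [[0, 0, 0], [0, 0, 0]]
  ]
}}

```text
time: 9.5
ee_pos: [0.4822, 0.3247, 0.0676]
ee_rot: [0.002, 0.998, -0.034, 0.043]
contact_force: [0.8, 0.5, -2.6]
grip_width: 0.063
```

```bash
cat >> h.py <<'E'
def rim(cx,cy,z0,z1,name="side",rmin=.036,R=.08):
    f=grab(name);P=cloud(f);h=hsv(f["frame"]);s=r.get_state();print("ee",s["ee_pos"].round(4),s["ee_rot"].round(3),"F",s["contact_force"].round(1),"grip",round(s["grip_width"],3),"t",round(s["time"],1))
    b=(h[...,0]>95)&(h[...,0]<125)&(h[...,1]>115)&(np.hypot(P[...,0]-cx,P[...,1]-cy)<R)&(P[...,2]>z0)&(P[...,2]<z1)
    n_,l,st,ce=cv2.connectedComponentsWithStats(b.astype(np.uint8));i=1+st[1:,4].argmax();Q=P[l==i]
    a=np.degrees(np.arctan2(Q[:,1]-cy,Q[:,0]-cx));rad=np.hypot(Q[:,0]-cx,Q[:,1]-cy);pts=[]
    for k in range(-100,120,20):
        S=Q[(a>=k)&(a<k+20)&(rad>rmin)]
        if len(S)>4: pts.append(S[np.argsort(S[:,2])[-4:]].mean(0))
    pts=np.array(pts);k=np.linalg.lstsq(np.c_[pts[:,:2]-[cx,cy],np.ones(len(pts))],pts[:,2],rcond=None)[0]
    A=np.c_[2*pts[:,:2],np.ones(len(pts))];c=np.linalg.lstsq(A,(pts[:,:2]**2).sum(1),rcond=None)[0]
    print("slope deg",np.degrees(k[:2]).round(2),"rim z",k[2].round(4),"n",len(pts),"centre",c[:2].round(4),"r",np.sqrt(c[2]+c[0]**2+c[1]**2).round(4),"ylim",Q[:,1].min().round(4),Q[:,1].max().round(4),"xmax",Q[:,0].max().round(4))
    return f
E
python3 - <<'E'
from h import *
rim(.5185,.331,.03,.11)
plan(.472,.331,.045,-4,1)
E
```

```text
ee [0.4826 0.3252 0.0684] [ 0.002  0.998 -0.034  0.043] F [ 0.2  0.2 -2.6] grip 0.064 t 9.6
slope deg [4.16 3.09] rim z 0.0884 n 11 centre [0.5261 0.324 ] r 0.0468 ylim 0.2747 0.3729 xmax 0.5743
from [0.4826 0.3252 0.0684] end [0.4721 0.3309 0.0448] yaw -3.94 grip 0.064 F [ 0.2  0.2 -2.6] t 9.6
[[[-0.002,-0.001,0.003],[0.0,-0.012,0.0]],[[-0.002,-0.001,0.003],[0.0,-0.012,0.0]],[[-0.002,-0.001,0.003],[0.0,-0.012,0.0]],[[-0.002,-0.001,0.003],[0.0,-0.012,0.0]],[[-0.001,0.0,0.004],[0.0,-0.012,0.0]],[[-0.002,-0.001,0.003],[0.0,-0.012,0.0]],[[-0.001,0.0,0.004],[0.0,-0.012,0.0]],[[0,0,0],[0,0,0]]]
```

```bash
python3 - <<'E'
import h
from h import *
for n,c in(("side0",(.572,.0955,.03,.07)),("side1",(.515,.335,.08,.175))):
    h.grab=lambda k,n=n:dict(np.load(n+".npz"))
    rim(*c)
E
```

```text
ee [0.4826 0.3252 0.0684] [ 0.002  0.998 -0.034  0.043] F [ 0.2  0.2 -2.6] grip 0.064 t 9.6
slope deg [-0.72  0.41] rim z 0.0531 n 11 centre [0.57   0.0986] r 0.0469 ylim 0.0474 0.1479 xmax 0.6198
ee [0.4826 0.3252 0.0684] [ 0.002  0.998 -0.034  0.043] F [ 0.2  0.2 -2.6] grip 0.064 t 9.6
slope deg [-3.75  1.32] rim z 0.1584 n 11 centre [0.5126 0.3349] r 0.0471 ylim 0.285 0.3841 xmax 0.5622
```

Call:
{"op": "send_rows", "data": {
  "series": [
    [[-0.002, -0.002, 0], [0, -0.009, 0]],
    [[-0.003, -0.002, 0.001], [0, -0.009, 0]],
    [[-0.003, -0.002, 0.003], [0, -0.009, 0]],
    [[-0.002, -0.002, 0.006], [0, -0.008, 0]],
    [[0, 0, 0.006], [0, 0, 0]],
    [[0, 0, 0.006], [0, 0, 0]],
    [[0, 0, 0.004], [0, 0, 0]],
    [[0, 0, 0], [0, 0, 0]]
  ]
}}

```text
time: 10.35
ee_pos: [0.4743, 0.3329, 0.0409]
ee_rot: [0.002, 0.999, -0.035, 0.025]
contact_force: [-0.3, -0.0, -3.7]
grip_width: 0.063
```

```bash
python3 - <<'E'
from h import *
f=rim(.5185,.331,.025,.09)
save(f,"side7.png",(220,270,400,450),4)
E
```

```text
ee [0.4745 0.3333 0.0414] [ 0.001  0.999 -0.034  0.026] F [ 0.5  0.1 -3.2] grip 0.065 t 10.4
slope deg [0.7  2.03] rim z 0.0617 n 11 centre [0.5183 0.3319] r 0.0467 ylim 0.2832 0.3815 xmax 0.568
```

View pics/side7.png

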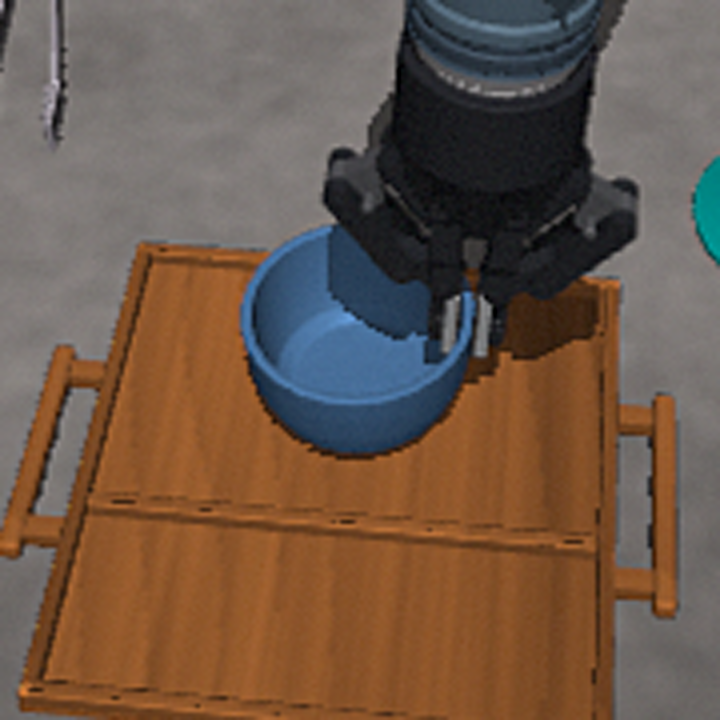

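The bowl is nearly level over the wide bay, rim at 0.062. I lower it in 1 mm rows while watching the force.

Call:
{"op": "send_rows", "data": {
  "series": [
    [[0, 0, 0.001], [0, 0, 0]],
    [[0, 0, 0.001], [0, 0, 0]],
    [[0, 0, 0.001], [0, 0, 0]],
    [[0, 0, 0.001], [0, 0, 0]],
    [[0, 0, 0], [0, 0, 0]],
    [[0, 0, 0], [0, 0, 0]],
    [[0, 0, 0], [0, 0, 0]],
    [[0, 0, 0], [0, 0, 0]]
  ]
}}

```text
time: 11.2
ee_pos: [0.4751, 0.3337, 0.0381]
ee_rot: [0.001, 0.999, -0.034, 0.026]
contact_force: [-0.2, -0.3, -2.9]
grip_width: 0.065
```

```bash
python3 - <<'E'
from h import *
f=rim(.5185,.331,.025,.09)
E
```

```text
ee [0.4751 0.3337 0.0381] [ 0.001  0.999 -0.034  0.026] F [-0.2  0.  -3. ] grip 0.059 t 11.2
slope deg [1.54 2.65] rim z 0.0584 n 11 centre [0.5197 0.3329] r 0.0467 ylim 0.2812 0.3816 xmax 0.5682
```

Call:
{"op": "send_rows", "data": {
  "series": [
    [[0, 0, 0.001], [0, 0, 0]],
    [[0, 0, 0], [0, 0, 0]],
    [[0, 0, 0.001], [0, 0, 0]],
    [[0, 0, 0], [0, 0, 0]],
    [[0, 0, 0], [0, 0, 0]],
    [[0, 0, 0], [0, 0, 0]],
    [[0, 0, 0], [0, 0, 0]],
    [[0, 0, 0], [0, 0, 0]]
  ]
}}

```text
time: 12.05
ee_pos: [0.4752, 0.3337, 0.0361]
ee_rot: [0.001, 0.999, -0.034, 0.026]
contact_force: [-1.2, 0.3, -2.4]
grip_width: 0.066
```

Call:
{"op": "send_rows", "data": {
  "series": [
    [[0, 0, 0.001], [0, 0, 0]],
    [[0, 0, 0], [0, 0, 0]],
    [[0, 0, 0], [0, 0, 0]],
    [[0, 0, 0], [0, 0, 0]],
    [[0, 0, 0], [0, 0, 0]],
    [[0, 0, 0], [0, 0, 0]],
    [[0, 0, 0], [0, 0, 0]],
    [[0, 0, 0], [0, 0, 0]]
  ]
}}

```text
time: 12.85
ee_pos: [0.475, 0.3339, 0.0351]
ee_rot: [0.001, 0.999, -0.034, 0.026]
contact_force: [-2.7, 0.2, 0.9]
grip_width: 0.065
```

Contact has begun, with the force rising from -3 to +0.9 N. One more mm, then a gentle release.

Call:
{"op": "send_rows", "data": {
  "series": [
    [[0, 0, 0.001], [0, 0, 0]],
    [[0, 0, 0], [0, 0, 0]],
    [[0, 0, 0], [0, 0, 0]],
    [[0, 0, 0], [0, 0, 0]],
    [[0, 0, 0], [0, 0, 0]],
    [[0, 0, 0], [0, 0, 0]],
    [[0, 0, 0], [0, 0, 0]],
    [[0, 0, 0], [0, 0, 0]]
  ],
  "grip_force": 20
}}

```text
time: 13.65
ee_pos: [0.4752, 0.334, 0.0346]
ee_rot: [0.001, 0.999, -0.034, 0.026]
contact_force: [-3.9, -0.1, 4.3]
grip_width: 0.063
```

Call:
{"op": "send_rows", "data": {
  "series": [
    [[0, 0, 0], [0, 0, 0]],
    [[0, 0, 0], [0, 0, 0]],
    [[0, 0, 0], [0, 0, 0]],
    [[0, 0, 0], [0, 0, 0]],
    [[0, 0, 0], [0, 0, 0]],
    [[0, 0, 0], [0, 0, 0]],
    [[0, 0, 0], [0, 0, 0]],
    [[0, 0, 0], [0, 0, 0]]
  ],
  "gripper": 0.4
}}

```text
time: 14.45
ee_pos: [0.4753, 0.3337, 0.0341]
ee_rot: [0.001, 0.999, -0.034, 0.026]
contact_force: [0.5, -0.3, 0.0]
grip_width: 0.303
```

```bash
python3 - <<'E'
from h import *
f=rim(.5185,.331,.025,.09)
s=r.get_state();x,y,z=s["ee_pos"]
plan(x-.002,y,.15,-4,1)
E
```

```text
ee [0.4753 0.3337 0.0341] [ 0.001  0.999 -0.034  0.026] F [0.4 0.7 0.5] grip 0.304 t 14.5
slope deg [8.41 6.08] rim z 0.0524 n 11 centre [0.5205 0.3331] r 0.0457 ylim 0.2834 0.3813 xmax 0.5682
from [0.4753 0.3337 0.0341] end [0.4737 0.3338 0.1501] yaw -3.95 grip 0.304 F [0.4 0.7 0.5] t 14.5
[[[0.001,0.0,-0.017],[0.0,-0.007,0.0]],[[0.0,0.0,-0.016],[0.0,-0.007,0.0]],[[0.0,0.0,-0.017],[0.0,-0.007,0.0]],[[0.0,0.0,-0.016],[0.0,-0.007,0.0]],[[0.0,0.0,-0.017],[0.0,-0.007,0.0]],[[0.0,0.0,-0.016],[0.0,-0.007,0.0]],[[0.001,0.0,-0.017],[0.0,-0.007,0.0]],[[0,0,0],[0,0,0]]]
```

Call:
{"op": "send_rows", "data": {
  "series": [
    [[0, 0, -0.006], [0, 0, 0]],
    [[0, 0, -0.014], [0, 0, 0]],
    [[0, 0, -0.018], [0, 0, 0]],
    [[0, 0, -0.02], [0, -0.01, 0]],
    [[0, 0, -0.02], [0, -0.015, 0]],
    [[0, 0, -0.02], [0, -0.015, 0]],
    [[0, 0, -0.015], [0, -0.01, 0]],
    [[0, 0, 0], [0, 0, 0]]
  ]
}}

```text
time: 15.3
ee_pos: [0.4732, 0.3359, 0.1515]
ee_rot: [-0.002, 0.999, -0.035, 0.004]
contact_force: [-0.0, 0.5, 0.9]
grip_width: 0.304
```

```bash
python3 - <<'E'
from h import *
f=rim(.5185,.331,.025,.09)
t=grab("top");np.savez("top2.npz",**t)
o=hsv(ortho(t,.057));m=((o[...,0]>95)&(o[...,0]<125)&(o[...,1]>80));m=comp(m,(.5185,.331),.06)
c=max(cv2.findContours(m,0,1)[0],key=cv2.contourArea);C=cv2.minEnclosingCircle(c);print("top bowl",np.round(w2(C[0]),4),C[1])
plan(.44,-.102,.12,-30,2)
E
```

```text
ee [0.4721 0.335  0.1497] [-0.001  0.999 -0.035  0.003] F [ 0.8 -0.6  0. ] grip 0.299 t 15.3
slope deg [0.14 0.34] rim z 0.0585 n 11 centre [0.5187 0.3326] r 0.0473 ylim 0.2815 0.3819 xmax 0.5683
top bowl [0.5162 0.325 ] 47.322628021240234
from [0.4711 0.3343 0.1482] end [ 0.4399 -0.1014  0.1197] yaw -29.73 grip 0.293 F [ 0.3 -0.3 -0.4] t 15.4
[[[0.0,0.029,0.002],[0.0,0.0,0.03]],[[0.001,0.029,0.002],[0.0,0.0,0.03]],[[0.002,0.029,0.002],[0.0,0.0,0.03]],[[0.003,0.029,0.002],[0.0,0.0,0.03]],[[0.003,0.029,0.002],[0.0,0.0,0.03]],[[0.004,0.029,0.002],[0.0,0.0,0.03]],[[0.005,0.029,0.002],[0.0,0.0,0.03]],[[0.006,0.029,0.002],[0.0,0.0,0.03]]]
[[[0.007,0.028,0.002],[0.0,0.0,0.03]],[[0.008,0.028,0.002],[0.0,0.0,0.03]],[[0.008,0.028,0.002],[0.0,0.0,0.03]],[[0.009,0.028,0.001],[0.0,0.0,0.03]],[[0.01,0.027,0.002],[0.0,0.0,0.03]],[[0.011,0.027,0.001],[0.0,0.0,0.03]],[[0.012,0.026,0.002],[0.0,0.0,0.03]],[[0,0,0],[0,0,0]]]
```

The bowl stands level (slopes ≤0.3°, rim at 0.0585) at about (0.5195, 0.3295), inside the bay. Now the lid.

Call:
{"op": "send_rows", "data": {
  "series": [
    [[-0.002, 0.018, 0], [0, 0, -0.01]],
    [[-0.003, 0.03, 0], [0, 0, -0.01]],
    [[-0.003, 0.034, 0], [0, 0, -0.01]],
    [[-0.003, 0.034, 0], [0, 0, -0.01]],
    [[-0.003, 0.034, 0], [0, 0, -0.01]],
    [[-0.003, 0.034, 0], [0, 0, -0.01]],
    [[-0.003, 0.034, 0], [0, 0, -0.01]],
    [[-0.003, 0.034, 0], [0, 0, 0]]
  ],
  "gripper": 0
}}

```text
time: 16.2
ee_pos: [0.4383, 0.0814, 0.146]
ee_rot: [0.0, 1.0, 0.001, 0.0]
contact_force: [0.6, -0.5, -0.4]
grip_width: 0.501
```

Call:
{"op": "send_rows", "data": {
  "series": [
    [[-0.002, 0.034, 0.002], [0, 0, 0]],
    [[-0.002, 0.034, 0.01], [0, 0, 0]],
    [[-0.002, 0.034, 0.01], [0, 0, 0]],
    [[-0.001, 0.034, 0.01], [0, 0, 0]],
    [[0, 0.03, 0.01], [0, 0, 0]],
    [[0, 0.018, 0.01], [0, 0, 0]],
    [[0, 0, 0.01], [0, 0, 0]],
    [[0, 0, 0], [0, 0, 0]]
  ]
}}

```text
time: 17.0
ee_pos: [0.4315, -0.0997, 0.0832]
ee_rot: [-0.001, 1.0, 0.001, -0.001]
contact_force: [-0.5, 0.2, -0.5]
grip_width: 0.499
```

```bash
python3 - <<'E'
from h import *
plan(.440,-.102,.045,0,1)
E
```

```text
from [ 0.4315 -0.0997  0.0832] end [ 0.4404 -0.1016  0.0451] yaw 0.09 grip 0.499 F [-0.5  0.2 -0.5] t 17.0
[[[0.001,0.0,0.005],[0.0,0.0,0.0]],[[0.001,0.0,0.006],[0.0,0.0,0.0]],[[0.001,0.0,0.005],[0.0,0.0,0.0]],[[0.001,0.001,0.006],[0.0,0.0,0.0]],[[0.002,0.0,0.005],[0.0,0.0,0.0]],[[0.001,0.001,0.006],[0.0,0.0,0.0]],[[0.002,0.0,0.005],[0.0,0.0,0.0]],[[0,0,0],[0,0,0]]]
```

Call:
{"op": "send_rows", "data": {
  "series": [
    [[0.003, 0, 0.003], [0, 0, 0]],
    [[0.003, 0.001, 0.006], [0, 0, 0]],
    [[0.003, 0.001, 0.006], [0, 0, 0]],
    [[0, 0, 0.006], [0, 0, 0]],
    [[0, 0, 0.006], [0, 0, 0]],
    [[0, 0, 0.006], [0, 0, 0]],
    [[0, 0, 0.004], [0, 0, 0]],
    [[0, 0, 0], [0, 0, 0]]
  ]
}}

```text
time: 17.8
ee_pos: [0.4415, -0.103, 0.0472]
ee_rot: [-0.0, 1.0, 0.001, 0.0]
contact_force: [1.0, -0.6, 0.2]
grip_width: 0.497
```

```bash
python3 - <<'E'
from h import *
s=r.get_state();print(s["ee_pos"].round(4),s["contact_force"].round(1))
f=grab("side");save(f,"side8.png",(300,150,410,260),6)
E
```

```text
[ 0.4415 -0.103   0.0472] [ 1.  -0.6  0.2]
```

View pics/side8.png

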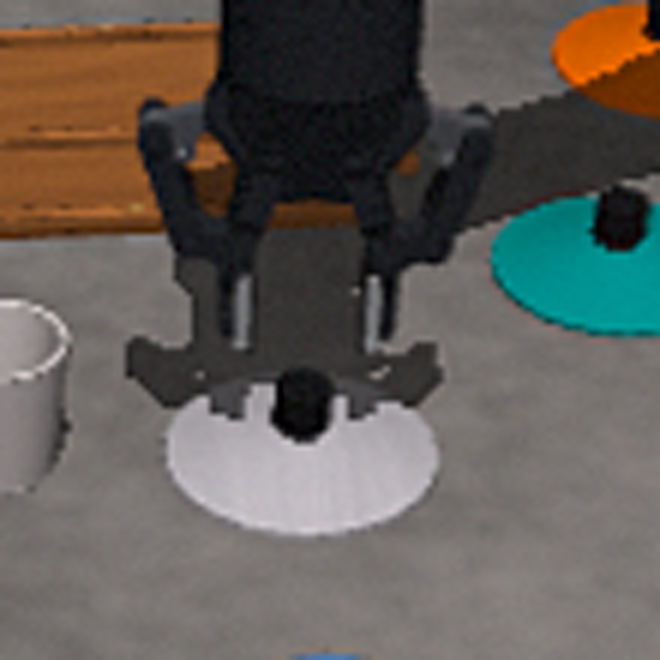

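The tips at crop (240,350) and (375,350) are about 15 mm above the knob top at (302,372), and centred on it. I descend 29 mm, check the force, then close.

Call:
{"op": "send_rows", "data": {
  "series": [
    [[0.001, 0, 0.004], [0, 0, 0]],
    [[0, 0, 0.005], [0, 0, 0]],
    [[0, 0, 0.005], [0, 0, 0]],
    [[0, 0, 0.005], [0, 0, 0]],
    [[0, 0, 0.004], [0, 0, 0]],
    [[0, 0, 0.003], [0, 0, 0]],
    [[0, 0, 0], [0, 0, 0]],
    [[0, 0, 0], [0, 0, 0]]
  ],
  "grip_force": 40
}}

```text
time: 18.65
ee_pos: [0.4433, -0.1031, 0.0219]
ee_rot: [0.0, 1.0, 0.001, 0.001]
contact_force: [0.1, 0.0, 0.6]
grip_width: 0.5
```

Call:
{"op": "send_rows", "data": {
  "series": [
    [[0, 0, 0.001], [0, 0, 0]],
    [[0, 0, 0.001], [0, 0, 0]],
    [[0, 0, 0.001], [0, 0, 0]],
    [[0, 0, 0], [0, 0, 0]],
    [[0, 0, 0], [0, 0, 0]],
    [[0, 0, 0], [0, 0, 0]],
    [[0, 0, 0], [0, 0, 0]],
    [[0, 0, 0], [0, 0, 0]]
  ]
}}

```text
time: 19.45
ee_pos: [0.4434, -0.1031, 0.019]
ee_rot: [0.0, 1.0, 0.001, 0.001]
contact_force: [1.1, -0.1, -0.6]
grip_width: 0.499
```

Call:
{"op": "send_rows", "data": {
  "series": [
    [[0, 0, 0], [0, 0, 0]],
    [[0, 0, 0], [0, 0, 0]],
    [[0, 0, 0], [0, 0, 0]],
    [[0, 0, 0], [0, 0, 0]],
    [[0, 0, 0], [0, 0, 0]],
    [[0, 0, 0], [0, 0, 0]],
    [[0, 0, 0], [0, 0, 0]],
    [[0, 0, 0], [0, 0, 0]]
  ],
  "gripper": 1
}}

```text
time: 20.25
ee_pos: [0.4433, -0.1032, 0.0192]
ee_rot: [0.0, 1.0, 0.001, 0.001]
contact_force: [-1.8, 0.5, 5.9]
grip_width: 0.253
```

Call:
{"op": "send_rows", "data": {
  "series": [
    [[0, 0, -0.004], [0, 0, 0]],
    [[0, 0, -0.014], [0, 0, 0]],
    [[0, 0, -0.02], [0, 0, 0]],
    [[0, 0, -0.025], [0, 0, 0]],
    [[0, 0, -0.025], [0, 0, 0]],
    [[0, 0, -0.025], [0, 0, 0]],
    [[0, 0, -0.015], [0, 0, 0]],
    [[0, 0, 0], [0, 0, 0]]
  ]
}}

```text
time: 21.05
ee_pos: [0.4455, -0.1035, 0.15]
ee_rot: [0.001, 1.0, 0.001, 0.004]
contact_force: [-0.0, 0.0, -2.3]
grip_width: 0.255
```

```bash
python3 - <<'E'
from h import *
s=r.get_state();print(s["ee_pos"].round(4),s["contact_force"].round(1),s["moment"].round(2))
f=grab("side");P=cloud(f);h=hsv(f["frame"]);x,y,z=s["ee_pos"]
m=(h[...,1]<40)&(h[...,2]>110)&(np.hypot(P[...,0]-x,P[...,1]-y)<.065)&(P[...,2]>.07)&(P[...,2]<.16)
n_,l,st,ce=cv2.connectedComponentsWithStats(m.astype(np.uint8));Q=P[l==1+st[1:,4].argmax()]
print(len(Q),Q.min(0).round(4),Q.max(0).round(4))
e=Q[np.hypot(Q[:,0]-x,Q[:,1]-y)>.045];k=np.linalg.lstsq(np.c_[e[:,:2]-[x,y],np.ones(len(e))],e[:,2],rcond=None)[0];print("slope",np.degrees(k[:2]).round(2),k[2])
save(f,"side9.png",(280,120,410,250),5)
plan(.5195,.3295,.16,0,2)
E
```

```text
[ 0.4455 -0.1035  0.15  ] [-0.   0.  -2.3] [0.02 0.02 0.01]
755 [ 0.3899 -0.1311  0.1301] [ 0.4998 -0.0464  0.1471]
slope [ 0.17 -0.82] 0.13524811461817365
from [ 0.4441 -0.1034  0.1484] end [0.5196 0.3297 0.1602] yaw 0.06 grip 0.252 F [ 0.3  0.3 -2.1] t 21.1
[[[0.005,-0.029,-0.001],[0.0,0.0,0.0]],[[0.005,-0.029,-0.001],[0.0,0.0,0.0]],[[0.005,-0.029,-0.001],[0.0,0.0,0.0]],[[0.005,-0.029,-0.001],[0.0,0.0,0.0]],[[0.005,-0.029,-0.001],[0.0,0.0,0.0]],[[0.005,-0.029,-0.001],[0.0,0.0,0.0]],[[0.005,-0.029,-0.001],[0.0,0.0,0.0]],[[0.005,-0.029,-0.001],[0.0,0.0,0.0]]]
[[[0.005,-0.029,-0.001],[0.0,0.0,0.0]],[[0.005,-0.029,0.0],[0.0,0.0,0.0]],[[0.005,-0.029,-0.001],[0.0,0.0,0.0]],[[0.005,-0.028,0.0],[0.0,0.0,0.0]],[[0.005,-0.029,-0.001],[0.0,0.0,0.0]],[[0.005,-0.028,0.0],[0.0,0.0,0.0]],[[0.006,-0.029,-0.001],[0.0,0.0,0.0]],[[0,0,0],[0,0,0]]]
```

View pics/side9.png

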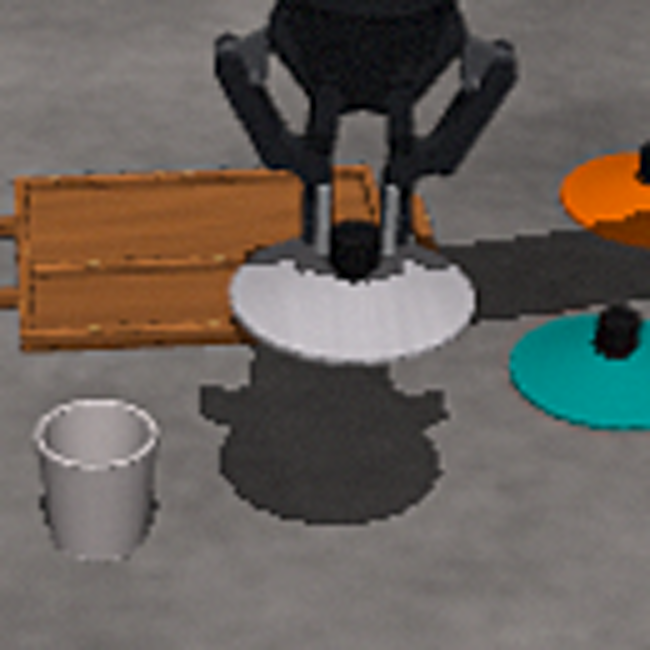

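The lid is held level, with its centre under the tool to within 1 mm. I carry it over the bowl.

Call:
{"op": "send_rows", "data": {
  "series": [
    [[0.003, -0.015, -0.001], [0, 0, 0]],
    [[0.005, -0.029, -0.001], [0, 0, 0]],
    [[0.006, -0.032, -0.001], [0, 0, 0]],
    [[0.006, -0.032, -0.001], [0, 0, 0]],
    [[0.006, -0.032, -0.001], [0, 0, 0]],
    [[0.006, -0.032, -0.001], [0, 0, 0]],
    [[0.005, -0.032, -0.001], [0, 0, 0]],
    [[0.005, -0.032, -0.001], [0, 0, 0]]
  ]
}}

```text
time: 21.9
ee_pos: [0.4837, 0.1339, 0.1536]
ee_rot: [0.0, 1.0, 0.001, -0.0]
contact_force: [-0.3, -0.7, -0.9]
grip_width: 0.247
```

Call:
{"op": "send_rows", "data": {
  "series": [
    [[0.005, -0.032, 0], [0, 0, 0]],
    [[0.005, -0.032, 0], [0, 0, 0]],
    [[0.005, -0.032, 0], [0, 0, 0]],
    [[0.005, -0.032, 0], [0, 0, 0]],
    [[0.005, -0.032, 0], [0, 0, 0]],
    [[0.005, -0.025, 0], [0, 0, 0]],
    [[0.003, -0.012, 0], [0, 0, 0]],
    [[0, 0, 0], [0, 0, 0]]
  ]
}}

```text
time: 22.7
ee_pos: [0.5164, 0.3317, 0.1539]
ee_rot: [-0.0, 1.0, 0.002, -0.0]
contact_force: [0.7, 0.5, -1.3]
grip_width: 0.253
```

```bash
python3 - <<'E'
from h import *
plan(.519,.330,.095,0,1)
E
```

```text
from [0.5164 0.3317 0.1539] end [0.5194 0.3297 0.0949] yaw -0.16 grip 0.253 F [ 0.7  0.5 -1.3] t 22.7
[[[0.0,0.0,0.008],[0.0,0.0,0.001]],[[0.0,0.0,0.008],[0.0,0.0,0.001]],[[0.001,0.0,0.009],[0.0,0.0,0.001]],[[0.0,0.0,0.008],[0.0,0.0,0.001]],[[0.001,0.001,0.009],[0.0,0.0,0.001]],[[0.0,0.0,0.008],[0.0,0.0,0.001]],[[0.001,0.001,0.009],[0.0,0.0,0.001]],[[0,0,0],[0,0,0]]]
```

Call:
{"op": "send_rows", "data": {
  "series": [
    [[0, 0, 0.005], [0, 0, 0]],
    [[0, 0, 0.009], [0, 0, 0]],
    [[0.001, 0, 0.01], [0, 0, 0]],
    [[0, 0, 0.01], [0, 0, 0]],
    [[0.001, 0.001, 0.01], [0, 0, 0]],
    [[0, 0, 0.009], [0, 0, 0]],
    [[0, 0, 0.006], [0, 0, 0]],
    [[0, 0, 0], [0, 0, 0]]
  ]
}}

```text
time: 23.5
ee_pos: [0.5189, 0.3284, 0.0947]
ee_rot: [0.001, 1.0, 0.001, -0.0]
contact_force: [-0.7, -1.1, -1.3]
grip_width: 0.257
```

```bash
python3 - <<'E'
from h import *
s=r.get_state();print(s["ee_pos"].round(4),s["contact_force"].round(1))
x,y,z=s["ee_pos"]
f=grab("side");P=cloud(f);h=hsv(f["frame"])
m=(h[...,1]<40)&(h[...,2]>110)&(np.hypot(P[...,0]-x,P[...,1]-y)<.065)&(P[...,2]>.06)&(P[...,2]<.12)
n_,l,st,ce=cv2.connectedComponentsWithStats(m.astype(np.uint8));Q=P[l==1+st[1:,4].argmax()]
print("lid",len(Q),Q.min(0).round(4),Q.max(0).round(4))
b=(h[...,0]>95)&(h[...,0]<125)&(h[...,1]>115)&(np.hypot(P[...,0]-x,P[...,1]-y)<.08)&(P[...,2]>.03)&(P[...,2]<.06)
B=P[b];print("bowl",B.min(0).round(4),B.max(0).round(4))
t=grab("top");h=hsv(ortho(t,z-.0162));m=comp((h[...,1]<40)&(h[...,2]>110),(.52,.33),.05)
if m is not None: c=max(cv2.findContours(m,0,1)[0],key=cv2.contourArea);C=cv2.minEnclosingCircle(c);print("top lid",np.round(w2(C[0]),4),C[1])
E
```

```text
[0.5189 0.3284 0.0947] [-0.7 -1.1 -1.3]
lid 1927 [0.4635 0.3026 0.0732] [0.5729 0.3855 0.0918]
bowl [0.4731 0.3487 0.0301] [0.5651 0.382  0.0597]
top lid [0.5642 0.3165] 20.963294982910156
```

The lid is about 2 mm short in y. I shift it and lower it onto the rim.

Call:
{"op": "send_rows", "data": {
  "series": [
    [[0.001, -0.001, 0.003], [0, 0, 0]],
    [[0, -0.001, 0.004], [0, 0, 0]],
    [[0, 0, 0.003], [0, 0, 0]],
    [[0, 0, 0.002], [0, 0, 0]],
    [[0, 0, 0.002], [0, 0, 0]],
    [[0, 0, 0.001], [0, 0, 0]],
    [[0, 0, 0], [0, 0, 0]],
    [[0, 0, 0], [0, 0, 0]]
  ],
  "grip_force": 20
}}

```text
time: 24.4
ee_pos: [0.5208, 0.3309, 0.0811]
ee_rot: [0.0, 1.0, 0.0, 0.001]
contact_force: [0.1, 0.3, -0.2]
grip_width: 0.255
```

Call:
{"op": "send_rows", "data": {
  "series": [
    [[0, 0, 0.001], [0, 0, 0]],
    [[0, 0, 0], [0, 0, 0]],
    [[0, 0, 0.001], [0, 0, 0]],
    [[0, 0, 0], [0, 0, 0]],
    [[0, 0, 0], [0, 0, 0]],
    [[0, 0, 0], [0, 0, 0]],
    [[0, 0, 0], [0, 0, 0]],
    [[0, 0, 0], [0, 0, 0]]
  ]
}}

```text
time: 25.2
ee_pos: [0.5208, 0.331, 0.0791]
ee_rot: [0.0, 1.0, 0.001, 0.001]
contact_force: [-0.1, 0.4, -1.3]
grip_width: 0.254
```

Call:
{"op": "send_rows", "data": {
  "series": [
    [[0, 0, 0.001], [0, 0, 0]],
    [[0, 0, 0], [0, 0, 0]],
    [[0, 0, 0.001], [0, 0, 0]],
    [[0, 0, 0], [0, 0, 0]],
    [[0, 0, 0], [0, 0, 0]],
    [[0, 0, 0], [0, 0, 0]],
    [[0, 0, 0], [0, 0, 0]],
    [[0, 0, 0], [0, 0, 0]]
  ]
}}

```text
time: 26.0
ee_pos: [0.5208, 0.331, 0.0771]
ee_rot: [0.0, 1.0, 0.001, 0.001]
contact_force: [-0.7, -0.0, -0.8]
grip_width: 0.258
```

Call:
{"op": "send_rows", "data": {
  "series": [
    [[0, 0, 0.001], [0, 0, 0]],
    [[0, 0, 0], [0, 0, 0]],
    [[0, 0, 0], [0, 0, 0]],
    [[0, 0, 0], [0, 0, 0]],
    [[0, 0, 0], [0, 0, 0]],
    [[0, 0, 0], [0, 0, 0]],
    [[0, 0, 0], [0, 0, 0]],
    [[0, 0, 0], [0, 0, 0]]
  ]
}}

```text
time: 26.8
ee_pos: [0.5209, 0.3311, 0.0767]
ee_rot: [0.0, 1.0, 0.0, 0.001]
contact_force: [-1.8, -2.0, 4.5]
grip_width: 0.251
```

Contact at 4.5 N. Release and rise, then check.

Call:
{"op": "send_rows", "data": {
  "series": [
    [[0, 0, 0], [0, 0, 0]],
    [[0, 0, 0], [0, 0, 0]],
    [[0, 0, 0], [0, 0, 0]],
    [[0, 0, 0], [0, 0, 0]],
    [[0, 0, 0], [0, 0, 0]],
    [[0, 0, -0.002], [0, 0, 0]],
    [[0, 0, -0.004], [0, 0, 0]],
    [[0, 0, -0.01], [0, 0, 0]]
  ],
  "gripper": 0
}}

```text
time: 27.6
ee_pos: [0.5201, 0.3304, 0.0917]
ee_rot: [0.001, 1.0, 0.001, 0.0]
contact_force: [0.6, 0.3, 0.3]
grip_width: 0.502
```

Call:
{"op": "send_rows", "data": {
  "series": [
    [[0, 0, -0.015], [0, 0, 0]],
    [[0, 0, -0.02], [0, 0, 0]],
    [[0, 0, -0.02], [0, 0, 0]],
    [[0, 0, -0.02], [0, 0, 0]],
    [[0, 0, -0.02], [0, 0, 0]],
    [[0, 0, -0.015], [0, 0, 0]],
    [[0, 0, -0.005], [0, 0, 0]],
    [[0, 0, 0], [0, 0, 0]]
  ]
}}

```text
time: 28.4
ee_pos: [0.521, 0.3314, 0.2084]
ee_rot: [-0.0, 1.0, 0.001, 0.002]
contact_force: [0.4, 0.3, -1.0]
grip_width: 0.501
```

```bash
python3 - <<'E'
from h import *
s=r.get_state()
x,y=.52,.331
f=grab("side");P=cloud(f);h=hsv(f["frame"])
m=(h[...,1]<40)&(h[...,2]>110)&(np.hypot(P[...,0]-x,P[...,1]-y)<.065)&(P[...,2]>.045)&(P[...,2]<.12)
n_,l,st,ce=cv2.connectedComponentsWithStats(m.astype(np.uint8));Q=P[l==1+st[1:,4].argmax()]
print("lid",len(Q),Q.min(0).round(4),Q.max(0).round(4))
e=Q[np.hypot(Q[:,0]-x,Q[:,1]-y)>.048];k=np.linalg.lstsq(np.c_[e[:,:2]-[x,y],np.ones(len(e))],e[:,2],rcond=None)[0];print("slope",np.degrees(k[:2]).round(2),k[2])
b=(h[...,0]>95)&(h[...,0]<125)&(h[...,1]>115)&(np.hypot(P[...,0]-x,P[...,1]-y)<.08)&(P[...,2]>.03)&(P[...,2]<.06)
B=P[b];print("bowl",B.min(0).round(4),B.max(0).round(4))
plan(.7015,-.081,.16,4,2)
print("yaw184 alt");plan(.7015,-.081,.16,4,2)
E
```

```text
lid 2525 [0.4648 0.274  0.0562] [0.5752 0.3888 0.093 ]
slope [-0.03 -0.11] 0.06144017552929145
bowl [0.4792 0.3563 0.03  ] [0.5582 0.3798 0.0466]
from [0.5204 0.3309 0.2071] end [ 0.7014 -0.081   0.1597] yaw 4.35 grip 0.501 F [ 0.4  0.  -0.6] t 28.4
[[[0.012,0.027,0.003],[0.0,0.0,-0.005]],[[0.012,0.028,0.003],[0.0,0.0,-0.005]],[[0.012,0.028,0.003],[0.0,0.0,-0.005]],[[0.012,0.028,0.003],[0.0,0.0,-0.005]],[[0.011,0.028,0.003],[0.0,0.0,-0.005]],[[0.011,0.028,0.003],[0.0,0.0,-0.005]],[[0.011,0.028,0.003],[0.0,0.0,-0.005]],[[0.011,0.028,0.003],[0.0,0.0,-0.005]]]
[[[0.011,0.028,0.003],[0.0,0.0,-0.005]],[[0.011,0.028,0.003],[0.0,0.0,-0.005]],[[0.011,0.028,0.004],[0.0,0.0,-0.005]],[[0.01,0.028,0.003],[0.0,0.0,-0.005]],[[0.01,0.028,0.004],[0.0,0.0,-0.005]],[[0.011,0.027,0.003],[0.0,0.0,-0.005]],[[0.01,0.028,0.004],[0.0,0.0,-0.005]],[[0,0,0],[0,0,0]]]
yaw184 alt
from [0.5204 0.3309 0.2071] end [ 0.7014 -0.081   0.1597] yaw 4.35 grip 0.501 F [ 0.4  0.  -0.6] t 28.4
[[[0.012,0.027,0.003],[0.0,0.0,-0.005]],[[0.012,0.028,0.003],[0.0,0.0,-0.005]],[[0.012,0.028,0.003],[0.0,0.0,-0.005]],[[0.012,0.028,0.003],[0.0,0.0,-0.005]],[[0.011,0.028,0.003],[0.0,0.0,-0.005]],[[0.011,0.028,0.003],[0.0,0.0,-0.005]],[[0.011,0.028,0.003],[0.0,0.0,-0.005]],[[0.011,0.028,0.003],[0.0,0.0,-0.005]]]
[[[0.011,0.028,0.003],[0.0,0.0,-0.005]],[[0.011,0.028,0.003],[0.0,0.0,-0.005]],[[0.011,0.028,0.004],[0.0,0.0,-0.005]],[[0.01,0.028,0.003],[0.0,0.0,-0.005]],[[0.01,0.028,0.004],[0.0,0.0,-0.005]],[[0.011,0.027,0.003],[0.0,0.0,-0.005]],[[0.01,0.028,0.004],[0.0,0.0,-0.005]],[[0,0,0],[0,0,0]]]
```

The lid is centred and level: (0.520, 0.3315), slopes ≤0.1°. Next the ladle.

Call:
{"op": "send_rows", "data": {
  "series": [
    [[0.012, 0.018, 0.002], [0, 0, -0.005]],
    [[0.012, 0.028, 0.003], [0, 0, -0.005]],
    [[0.012, 0.03, 0.003], [0, 0, -0.005]],
    [[0.012, 0.03, 0.003], [0, 0, -0.005]],
    [[0.012, 0.03, 0.003], [0, 0, -0.005]],
    [[0.012, 0.03, 0.003], [0, 0, -0.005]],
    [[0.011, 0.03, 0.003], [0, 0, -0.005]],
    [[0.011, 0.03, 0.003], [0, 0, -0.005]]
  ]
}}

```text
time: 29.25
ee_pos: [0.6182, 0.1051, 0.1824]
ee_rot: [0.0, 1.0, 0.021, -0.001]
contact_force: [-0.0, 0.2, 0.2]
grip_width: 0.498
```

Call:
{"op": "send_rows", "data": {
  "series": [
    [[0.011, 0.03, 0.008], [0, 0, -0.005]],
    [[0.011, 0.03, 0.01], [0, 0, -0.005]],
    [[0.011, 0.03, 0.01], [0, 0, -0.005]],
    [[0.011, 0.03, 0.01], [0, 0, -0.005]],
    [[0.01, 0.03, 0.01], [0, 0, -0.005]],
    [[0.01, 0.028, 0.01], [0, 0, -0.005]],
    [[0.008, 0.018, 0.01], [0, 0, -0.005]],
    [[0, 0, 0], [0, 0, 0]]
  ]
}}

```text
time: 30.05
ee_pos: [0.7003, -0.0903, 0.1126]
ee_rot: [0.001, 0.999, 0.035, -0.002]
contact_force: [-0.3, -0.7, 0.1]
grip_width: 0.499
```

```bash
python3 - <<'E'
from h import *
plan(.7015,-.081,.06,4,1)
f=grab("side");save(f,"side10.png",(190,150,310,260),6)
E
```

```text
from [ 0.7003 -0.0903  0.1126] end [ 0.7015 -0.0813  0.0596] yaw 4.01 grip 0.499 F [-0.3 -0.7  0.1] t 30.1
[[[0.0,-0.001,0.008],[0.0,0.0,0.0]],[[0.0,-0.001,0.007],[0.0,0.0,0.0]],[[0.0,-0.001,0.008],[0.0,0.0,0.0]],[[0.001,-0.002,0.007],[0.0,0.0,0.0]],[[0.0,-0.001,0.008],[0.0,0.0,0.0]],[[0.001,-0.002,0.007],[0.0,0.0,0.0]],[[0.0,-0.001,0.008],[0.0,0.0,0.0]],[[0,0,0],[0,0,0]]]
```

Call:
{"op": "send_rows", "data": {
  "series": [
    [[0, -0.001, 0.006], [0, 0, 0]],
    [[0, -0.001, 0.009], [0, 0, 0]],
    [[0, -0.001, 0.009], [0, 0, 0]],
    [[0.001, -0.002, 0.009], [0, 0, 0]],
    [[0, -0.001, 0.009], [0, 0, 0]],
    [[0, -0.001, 0.009], [0, 0, 0]],
    [[0, 0, 0.006], [0, 0, 0]],
    [[0, 0, 0], [0, 0, 0]]
  ]
}}

```text
time: 30.9
ee_pos: [0.7012, -0.078, 0.0578]
ee_rot: [0.0, 0.999, 0.038, -0.0]
contact_force: [-0.7, -0.1, -0.1]
grip_width: 0.5
```

Call:
{"op": "send_rows", "data": {
  "series": [
    [[0, 0, 0.007], [0, 0, 0]],
    [[0, 0, 0.009], [0, 0, 0]],
    [[0, 0, 0.008], [0, 0, 0]],
    [[0, 0, 0.006], [0, 0, 0]],
    [[0, 0, 0.004], [0, 0, 0]],
    [[0, 0, 0.003], [0, 0, 0]],
    [[0, 0, 0], [0, 0, 0]],
    [[0, 0, 0], [0, 0, 0]]
  ]
}}

```text
time: 31.7
ee_pos: [0.7026, -0.0779, 0.0227]
ee_rot: [0.0, 0.999, 0.038, 0.001]
contact_force: [-0.4, -0.3, 0.5]
grip_width: 0.501
```

```bash
python3 - <<'E'
from h import *
plan(.7015,-.081,.008,4,1)
f=grab("side");save(f,"side10.png",(190,160,310,270),6)
E
```

```text
from [ 0.7026 -0.0779  0.0227] end [ 0.7019 -0.081   0.0077] yaw 3.96 grip 0.501 F [-0.4 -0.3  0.5] t 31.7
[[[0.0,0.0,0.002],[0.0,0.0,0.001]],[[0.0,0.001,0.002],[0.0,0.0,0.001]],[[0.0,0.0,0.002],[0.0,0.0,0.001]],[[0.0,0.001,0.002],[0.0,0.0,0.001]],[[0.0,0.0,0.002],[0.0,0.0,0.001]],[[-0.001,0.001,0.002],[0.0,0.0,0.001]],[[0.0,0.0,0.003],[0.0,0.0,0.001]],[[0,0,0],[0,0,0]]]
```

View pics/side10.png

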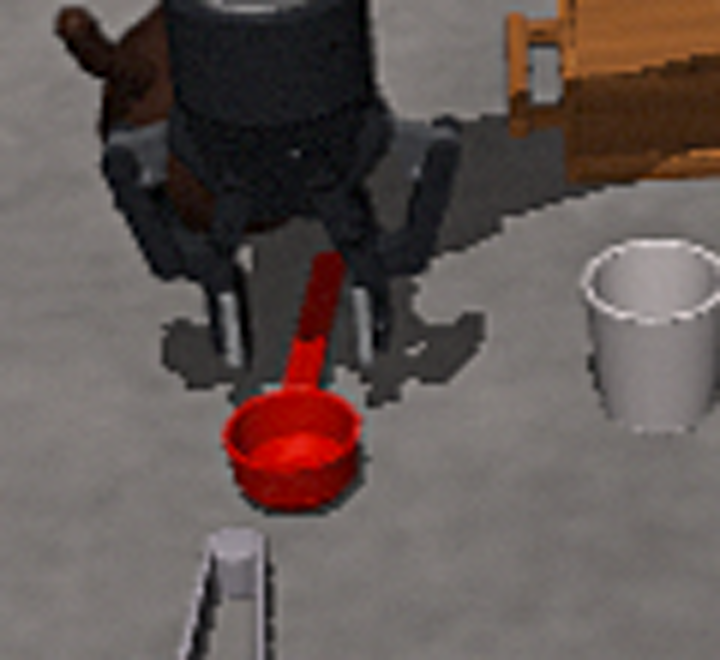

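The jaws straddle the handle at crop (310,345), just behind the cup. I go down 15 mm and close.

Call:
{"op": "send_rows", "data": {
  "series": [
    [[0, 0.001, 0.003], [0, 0, 0]],
    [[0, 0.001, 0.003], [0, 0, 0]],
    [[0, 0.001, 0.003], [0, 0, 0]],
    [[0, 0, 0.003], [0, 0, 0]],
    [[0, 0, 0.003], [0, 0, 0]],
    [[0, 0, 0], [0, 0, 0]],
    [[0, 0, 0], [0, 0, 0]],
    [[0, 0, 0], [0, 0, 0]]
  ],
  "grip_force": 40
}}

```text
time: 32.55
ee_pos: [0.7028, -0.0808, 0.0076]
ee_rot: [0.0, 0.999, 0.038, 0.001]
contact_force: [0.8, -0.5, -0.3]
grip_width: 0.496
```

Call:
{"op": "send_rows", "data": {
  "series": [
    [[0, 0, 0], [0, 0, 0]],
    [[0, 0, 0], [0, 0, 0]],
    [[0, 0, 0], [0, 0, 0]],
    [[0, 0, 0], [0, 0, 0]],
    [[0, 0, 0], [0, 0, 0]],
    [[0, 0, 0], [0, 0, 0]],
    [[0, 0, 0], [0, 0, 0]],
    [[0, 0, 0], [0, 0, 0]]
  ],
  "gripper": 1
}}

```text
time: 33.35
ee_pos: [0.7029, -0.0809, 0.0078]
ee_rot: [0.0, 0.999, 0.038, 0.001]
contact_force: [-0.4, 0.2, 1.4]
grip_width: 0.148
```

Call:
{"op": "send_rows", "data": {
  "series": [
    [[0, 0, -0.004], [0, 0, 0]],
    [[0, 0, -0.014], [0, 0, 0]],
    [[0, 0, -0.02], [0, 0, 0]],
    [[0, 0, -0.025], [0, 0, 0]],
    [[0, 0, -0.025], [0, 0, 0]],
    [[0, 0, -0.025], [0, 0, 0]],
    [[0, 0, -0.02], [0, 0, 0]],
    [[0, 0, -0.01], [0, 0, 0]]
  ]
}}

```text
time: 34.15
ee_pos: [0.7044, -0.0807, 0.1554]
ee_rot: [0.0, 0.999, 0.038, 0.004]
contact_force: [0.8, -0.0, -0.2]
grip_width: 0.147
```

```bash
cat >> h.py <<'E'
def red(z0=-.01,xy=None,R=.13):
    s=r.get_state();x,y,z=s["ee_pos"] if xy is None else (*xy,0)
    print("ee",s["ee_pos"].round(4),"grip",round(s["grip_width"],3),"F",s["contact_force"].round(1),"t",round(s["time"],1))
    for n in("side","top"):
        f=grab(n);P=cloud(f);h=hsv(f["frame"])
        m=((h[...,0]<8)|(h[...,0]>172))&(h[...,1]>185)&(np.hypot(P[...,0]-x,P[...,1]-y)<R)&(P[...,2]>z0)
        Q=P[m]
        if len(Q)<20: print(n,"few");continue
        w,v=np.linalg.eigh(np.cov(Q.T));a=v[:,2]
        t=(Q-Q.mean(0))@a;print(n,len(Q),"min",np.percentile(Q,1,axis=0).round(4),"max",np.percentile(Q,99,axis=0).round(4),"axis",a.round(3),"len",np.ptp(t).round(3),"heading",np.degrees(np.arctan2(a[1],a[0])).round(1))
    return f
E
python3 - <<'E'
from h import *
red()
E
```

```text
ee [ 0.7044 -0.0807  0.1554] grip 0.147 F [ 0.8 -0.  -0.2] t 34.1
side 501 min [ 0.6749 -0.1991  0.032 ] max [ 0.7639 -0.0063  0.1791] axis [ 0.226 -0.849 -0.478] len 0.258 heading -75.1
top few
```

The handle is held, opening about 13 mm. I carry it with a quarter turn to the narrow bay.

```bash
python3 - <<'E'
from h import *
plan(.511,.4424,.16,86,3)
E
```

```text
from [ 0.7042 -0.0808  0.1541] end [0.5113 0.4423 0.1603] yaw 86.06 grip 0.148 F [-0.2  0.2 -0.7] t 34.2
[[[-0.007,-0.023,0.0],[0.0,0.0,-0.062]],[[-0.005,-0.024,0.0],[0.0,0.0,-0.062]],[[-0.004,-0.024,0.0],[0.0,0.0,-0.062]],[[-0.002,-0.024,0.0],[0.0,0.0,-0.062]],[[-0.001,-0.024,0.0],[0.0,0.0,-0.062]],[[0.001,-0.024,0.0],[0.0,0.0,-0.062]],[[0.002,-0.024,0.0],[0.0,0.0,-0.062]],[[0.004,-0.024,0.0],[0.0,0.0,-0.062]]]
[[[0.005,-0.024,-0.001],[0.0,0.0,-0.062]],[[0.007,-0.023,0.0],[0.0,0.0,-0.062]],[[0.008,-0.023,-0.001],[0.0,0.0,-0.062]],[[0.01,-0.022,0.0],[0.0,0.0,-0.062]],[[0.011,-0.022,-0.001],[0.0,0.0,-0.062]],[[0.012,-0.021,0.0],[0.0,0.0,-0.062]],[[0.014,-0.02,-0.001],[0.0,0.0,-0.062]],[[0.015,-0.019,0.0],[0.0,0.0,-0.062]]]
[[[0.016,-0.018,-0.001],[0.0,0.0,-0.062]],[[0.017,-0.017,0.0],[0.0,0.0,-0.062]],[[0.018,-0.016,-0.001],[0.0,0.0,-0.062]],[[0.019,-0.015,0.0],[0.0,0.0,-0.062]],[[0.02,-0.014,-0.001],[0.0,0.0,-0.062]],[[0.021,-0.013,0.0],[0.0,0.0,-0.062]],[[0.021,-0.012,-0.001],[0.0,0.0,-0.062]],[[0,0,0],[0,0,0]]]
```

Call:
{"op": "send_rows", "data": {
  "series": [
    [[-0.007, -0.023, 0], [0, 0, -0.062]],
    [[-0.005, -0.024, 0], [0, 0, -0.062]],
    [[-0.004, -0.024, 0], [0, 0, -0.062]],
    [[-0.002, -0.024, 0], [0, 0, -0.062]],
    [[-0.001, -0.024, 0], [0, 0, -0.062]],
    [[0.001, -0.024, 0], [0, 0, -0.062]],
    [[0.002, -0.024, 0], [0, 0, -0.062]],
    [[0.004, -0.024, 0], [0, 0, -0.062]]
  ]
}}

```text
time: 35.05
ee_pos: [0.6342, 0.1023, 0.1504]
ee_rot: [0.0, 0.959, 0.285, 0.001]
contact_force: [0.7, 0.5, -0.4]
grip_width: 0.146
```

Call:
{"op": "send_rows", "data": {
  "series": [
    [[0.005, -0.024, 0], [0, 0, -0.062]],
    [[0.007, -0.023, 0], [0, 0, -0.062]],
    [[0.008, -0.023, 0], [0, 0, -0.062]],
    [[0.01, -0.022, 0], [0, 0, -0.062]],
    [[0.011, -0.022, 0], [0, 0, -0.062]],
    [[0.012, -0.021, 0], [0, 0, -0.062]],
    [[0.014, -0.02, 0], [0, 0, -0.062]],
    [[0.015, -0.019, 0], [0, 0, -0.062]]
  ]
}}

```text
time: 35.85
ee_pos: [0.5679, 0.2851, 0.1502]
ee_rot: [0.001, 0.859, 0.511, 0.001]
contact_force: [-0.5, 0.1, -0.2]
grip_width: 0.15
```

Call:
{"op": "send_rows", "data": {
  "series": [
    [[0.016, -0.018, 0], [0, 0, -0.062]],
    [[0.017, -0.017, 0], [0, 0, -0.062]],
    [[0.018, -0.016, 0], [0, 0, -0.062]],
    [[0.019, -0.015, 0], [0, 0, -0.062]],
    [[0.02, -0.014, 0], [0, 0, -0.062]],
    [[0.021, -0.013, 0], [0, 0, -0.062]],
    [[0.021, -0.012, 0], [0, 0, -0.062]],
    [[0, 0, 0], [0, 0, 0]]
  ]
}}

```text
time: 36.65
ee_pos: [0.5047, 0.4482, 0.1505]
ee_rot: [-0.002, 0.728, 0.686, 0.001]
contact_force: [-0.7, -0.5, -0.8]
grip_width: 0.145
```

```bash
python3 - <<'E'
from h import *
red(.08)
plan(.511,.4424,.09,86,1)
E
```

```text
ee [0.5047 0.4482 0.1505] grip 0.145 F [-0.7 -0.5 -0.8] t 36.6
side 1833 min [0.4335 0.4273 0.1449] max [0.6104 0.478  0.1743] axis [-0.999  0.014  0.037] len 0.183 heading 179.2
top few
from [0.5084 0.4435 0.1499] end [0.5114 0.4423 0.0899] yaw 85.83 grip 0.146 F [0.3 0.5 0.4] t 36.8
[[[0.0,0.0,0.009],[0.0,0.0,0.001]],[[0.0,0.0,0.008],[0.0,0.0,0.001]],[[0.0,0.001,0.009],[0.0,0.0,0.001]],[[0.0,0.0,0.008],[0.0,0.0,0.001]],[[0.0,0.001,0.009],[0.0,0.0,0.001]],[[0.0,0.0,0.008],[0.0,0.0,0.001]],[[-0.001,0.001,0.009],[0.0,0.0,0.001]],[[0,0,0],[0,0,0]]]
```

Call:
{"op": "send_rows", "data": {
  "series": [
    [[0, 0, 0.009], [0, 0, 0]],
    [[0, 0, 0.014], [0, 0, 0]],
    [[0, 0.001, 0.016], [0, 0, 0]],
    [[0, 0, 0.016], [0, 0, 0]],
    [[-0.001, 0.001, 0.016], [0, 0, 0]],
    [[0, 0.001, 0.016], [0, 0, 0]],
    [[0, 0, 0.013], [0, 0, 0]],
    [[0, 0, 0.008], [0, 0, 0]]
  ]
}}

```text
time: 37.55
ee_pos: [0.512, 0.4403, 0.04]
ee_rot: [0.001, 0.731, 0.682, -0.0]
contact_force: [-0.3, -0.3, -0.6]
grip_width: 0.145
```

```bash
python3 - <<'E'
from h import *
f=red(.015);f=red(.015)
plan(.511,.4424,.016,86,1)
E
```

```text
ee [0.512  0.4403 0.04  ] grip 0.145 F [-0.3 -0.3 -0.6] t 37.5
side 1563 min [0.4407 0.4202 0.0339] max [0.6178 0.4702 0.0638] axis [-0.999  0.026  0.031] len 0.183 heading 178.5
top few
ee [0.5118 0.4403 0.0403] grip 0.147 F [ 0.2 -0.8 -0.3] t 37.6
side 1564 min [0.4404 0.4203 0.0343] max [0.6176 0.4704 0.0639] axis [-0.999  0.026  0.031] len 0.183 heading 178.5
top few
from [0.5126 0.4415 0.0423] end [0.5108 0.4427 0.0163] yaw 86.07 grip 0.146 F [-0.  -0.6 -0.2] t 37.8
[[[0.0,0.0,0.004],[0.0,0.0,0.0]],[[0.0,0.0,0.004],[0.0,0.0,0.0]],[[0.0,0.0,0.004],[0.0,0.0,0.0]],[[0.0,0.0,0.004],[0.0,0.0,0.0]],[[0.0,-0.001,0.003],[0.0,0.0,0.0]],[[0.0,0.0,0.004],[0.0,0.0,0.0]],[[0.001,-0.001,0.003],[0.0,0.0,0.0]],[[0,0,0],[0,0,0]]]
```

Call:
{"op": "send_rows", "data": {
  "series": [
    [[0, 0.001, 0.005], [0, 0, 0]],
    [[0, 0.001, 0.006], [0, 0, 0]],
    [[0, 0, 0.006], [0, 0, 0]],
    [[0, 0, 0.004], [0, 0, 0]],
    [[0, 0, 0.003], [0, 0, 0]],
    [[0, 0, 0.002], [0, 0, 0]],
    [[0, 0, 0.001], [0, 0, 0]],
    [[0, 0, 0], [0, 0, 0]]
  ]
}}

```text
time: 38.55
ee_pos: [0.5146, 0.4409, 0.015]
ee_rot: [0.001, 0.731, 0.682, 0.001]
contact_force: [-0.4, -0.3, -1.1]
grip_width: 0.145
```

Call:
{"op": "send_rows", "data": {
  "series": [
    [[0, 0, 0.001], [0, 0, 0]],
    [[0, 0, 0], [0, 0, 0]],
    [[0, 0, 0], [0, 0, 0]],
    [[0, 0, 0], [0, 0, 0]],
    [[0, 0, 0], [0, 0, 0]],
    [[0, 0, 0], [0, 0, 0]],
    [[0, 0, 0], [0, 0, 0]],
    [[0, 0, 0], [0, 0, 0]]
  ]
}}

```text
time: 39.35
ee_pos: [0.5146, 0.4409, 0.0141]
ee_rot: [0.001, 0.731, 0.682, 0.001]
contact_force: [0.1, 0.6, -0.7]
grip_width: 0.148
```

Call:
{"op": "send_rows", "data": {
  "series": [
    [[0, -0.002, 0], [0, 0, 0]],
    [[0, -0.002, 0], [0, 0, 0]],
    [[0, 0, 0.001], [0, 0, 0]],
    [[0, 0, 0], [0, 0, 0]],
    [[0, 0, 0.001], [0, 0, 0]],
    [[0, 0, 0], [0, 0, 0]],
    [[0, 0, 0], [0, 0, 0]],
    [[0, 0, 0], [0, 0, 0]]
  ]
}}

```text
time: 40.15
ee_pos: [0.5105, 0.4414, 0.0126]
ee_rot: [0.001, 0.731, 0.682, 0.001]
contact_force: [-2.5, -1.2, 5.6]
grip_width: 0.144
```

```bash
python3 - <<'E'
from h import *
f=red(.007)
save(f,"x.png")
f=grab("side");save(f,"side11.png",(210,270,400,460),4)
E
```

```text
ee [0.5105 0.4414 0.0126] grip 0.144 F [-2.5 -1.2  5.6] t 40.1
side 1504 min [0.4387 0.4213 0.0072] max [0.6163 0.4712 0.0364] axis [-0.999  0.027  0.03 ] len 0.184 heading 178.4
top few
```

View pics/side11.png

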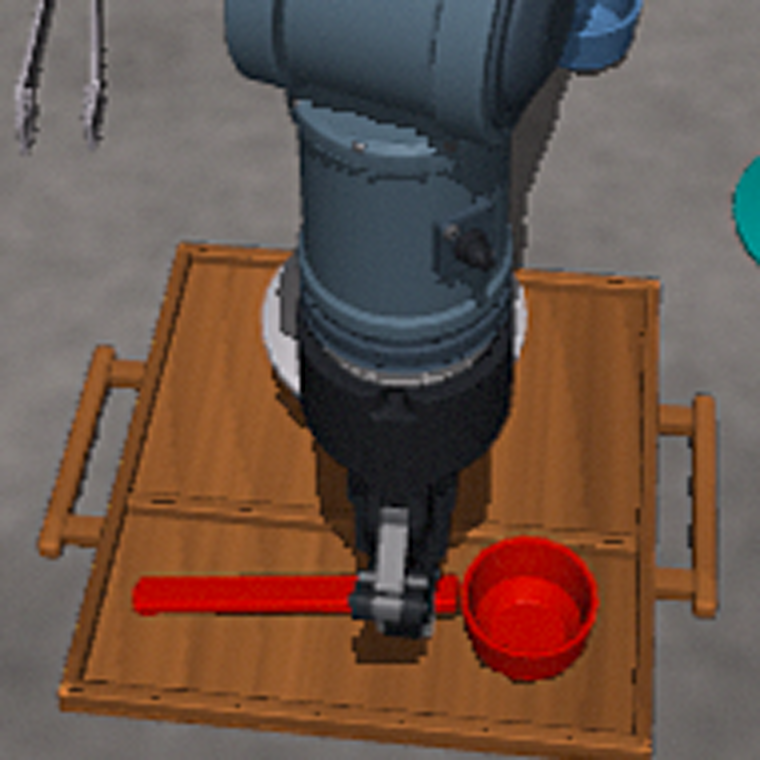

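The ladle lies in the narrow bay, clear of the lips, and presses 5.6 N. Small release and lift.

Call:
{"op": "send_rows", "data": {
  "series": [
    [[0, 0, 0], [0, 0, 0]],
    [[0, 0, 0], [0, 0, 0]],
    [[0, 0, 0], [0, 0, 0]],
    [[0, 0, 0], [0, 0, 0]],
    [[0, 0, -0.003], [0, 0, 0]],
    [[0, 0, -0.008], [0, 0, 0]],
    [[0, 0, -0.015], [0, 0, 0]],
    [[0, 0, -0.02], [0, 0, 0]]
  ],
  "gripper": 0.4
}}

```text
time: 41.1
ee_pos: [0.5102, 0.4409, 0.059]
ee_rot: [0.001, 0.731, 0.682, 0.0]
contact_force: [0.2, -0.1, 0.2]
grip_width: 0.296
```

Call:
{"op": "send_rows", "data": {
  "series": [
    [[0, 0, -0.025], [0, 0, 0]],
    [[0, 0, -0.03], [0, 0, 0]],
    [[0, 0, -0.03], [0, 0, 0]],
    [[0, 0, -0.03], [0, 0, 0]],
    [[0, 0, -0.02], [0, 0, 0]],
    [[0, 0, -0.01], [0, 0, 0]],
    [[0, 0, 0], [0, 0, 0]],
    [[0, 0, 0], [0, 0, 0]]
  ]
}}

```text
time: 41.9
ee_pos: [0.5101, 0.4407, 0.2028]
ee_rot: [0.001, 0.731, 0.682, 0.0]
contact_force: [-0.6, -0.1, -0.0]
grip_width: 0.299
```

```bash
python3 - <<'E'
from h import *
red(.007,(.52,.44))
plan(.433,.094,.12,6.5,3)
E
```

```text
ee [0.5101 0.4407 0.2028] grip 0.299 F [-0.6 -0.1 -0. ] t 41.9
side 1668 min [0.4395 0.4225 0.0073] max [0.6157 0.4722 0.0357] axis [-0.999  0.03   0.026] len 0.184 heading 178.3
top few
from [0.5097 0.4401 0.2013] end [0.4329 0.0938 0.1201] yaw 6.99 grip 0.295 F [ 1.1  0.5 -0.2] t 42.0
[[[-0.015,-0.002,0.004],[0.0,0.0,0.06]],[[-0.015,-0.001,0.004],[0.0,0.0,0.06]],[[-0.015,0.0,0.004],[0.0,0.0,0.06]],[[-0.015,0.0,0.004],[0.0,0.0,0.06]],[[-0.015,0.001,0.003],[0.0,0.0,0.06]],[[-0.015,0.002,0.004],[0.0,0.0,0.06]],[[-0.015,0.003,0.003],[0.0,0.0,0.06]],[[-0.015,0.004,0.004],[0.0,0.0,0.06]]]
[[[-0.015,0.005,0.003],[0.0,0.0,0.06]],[[-0.014,0.006,0.004],[0.0,0.0,0.06]],[[-0.014,0.007,0.003],[0.0,0.0,0.06]],[[-0.014,0.008,0.004],[0.0,0.0,0.06]],[[-0.013,0.008,0.003],[0.0,0.0,0.06]],[[-0.013,0.009,0.004],[0.0,0.0,0.06]],[[-0.012,0.01,0.003],[0.0,0.0,0.06]],[[-0.011,0.011,0.004],[0.0,0.0,0.06]]]
[[[-0.011,0.011,0.003],[0.0,0.0,0.06]],[[-0.01,0.012,0.004],[0.0,0.0,0.06]],[[-0.009,0.012,0.003],[0.0,0.0,0.06]],[[-0.008,0.013,0.004],[0.0,0.0,0.06]],[[-0.008,0.014,0.003],[0.0,0.0,0.06]],[[-0.007,0.014,0.004],[0.0,0.0,0.06]],[[-0.006,0.014,0.003],[0.0,0.0,0.06]],[[0,0,0],[0,0,0]]]
```

Call:
{"op": "send_rows", "data": {
  "series": [
    [[-0.015, -0.002, 0.002], [0, 0, 0.06]],
    [[-0.015, -0.001, 0.002], [0, 0, 0.06]],
    [[-0.015, 0, 0.002], [0, 0, 0.06]],
    [[-0.015, 0, 0.002], [0, 0, 0.06]],
    [[-0.015, 0.001, 0.002], [0, 0, 0.06]],
    [[-0.015, 0.002, 0.002], [0, 0, 0.06]],
    [[-0.015, 0.003, 0.003], [0, 0, 0.06]],
    [[-0.015, 0.004, 0.004], [0, 0, 0.06]]
  ],
  "gripper": -1
}}

```text
time: 42.8
ee_pos: [0.4828, 0.3218, 0.1825]
ee_rot: [0.0, 0.873, 0.488, -0.0]
contact_force: [-0.7, -0.3, 0.0]
grip_width: 0.997
```

Call:
{"op": "send_rows", "data": {
  "series": [
    [[-0.015, 0.005, 0.004], [0, 0, 0.06]],
    [[-0.014, 0.006, 0.004], [0, 0, 0.06]],
    [[-0.014, 0.007, 0.004], [0, 0, 0.06]],
    [[-0.014, 0.008, 0.004], [0, 0, 0.06]],
    [[-0.013, 0.008, 0.004], [0, 0, 0.06]],
    [[-0.013, 0.009, 0.004], [0, 0, 0.06]],
    [[-0.012, 0.01, 0.004], [0, 0, 0.06]],
    [[-0.011, 0.011, 0.004], [0, 0, 0.06]]
  ]
}}

```text
time: 43.6
ee_pos: [0.4567, 0.1996, 0.1517]
ee_rot: [0.0, 0.964, 0.265, 0.001]
contact_force: [0.3, 0.3, 0.1]
grip_width: 1.001
```

Call:
{"op": "send_rows", "data": {
  "series": [
    [[-0.011, 0.011, 0.004], [0, 0, 0.06]],
    [[-0.01, 0.012, 0.004], [0, 0, 0.06]],
    [[-0.009, 0.012, 0.004], [0, 0, 0.06]],
    [[-0.008, 0.013, 0.004], [0, 0, 0.06]],
    [[-0.008, 0.014, 0.004], [0, 0, 0.06]],
    [[-0.007, 0.014, 0.004], [0, 0, 0.06]],
    [[-0.006, 0.014, 0.004], [0, 0, 0.06]],
    [[0, 0, 0], [0, 0, 0]]
  ]
}}

```text
time: 44.4
ee_pos: [0.4323, 0.0919, 0.1229]
ee_rot: [0.001, 0.998, 0.058, -0.0]
contact_force: [0.1, 0.2, -0.1]
grip_width: 0.999
```

```bash
python3 - <<'E'
from h import *
grab("side");rim(.433,.094,.02,.06,rmin=.022,R=.05)
tips()
plan(.433,.094,.06,6.5,1)
E
```

```text
ee [0.4336 0.0948 0.1239] [-0.     0.998  0.061  0.001] F [ 0.2  0.4 -0.6] grip 1.001 t 44.5
slope deg [-0.54  0.38] rim z 0.0366 n 11 centre [0.4331 0.0976] r 0.0294 ylim 0.0657 0.129 xmax 0.4633
ee [0.434  0.0955 0.1242] grip 1.002
226 [0.383  0.0991 0.1486] [0.486  0.1119 0.1557]
227 [0.383  0.1004 0.1472] [0.4802 0.1132 0.1541]
228 [0.4744 0.1115 0.1506] [0.4802 0.1132 0.1517]
229 [0.4742 0.1085 0.146 ] [0.4801 0.1124 0.1487]
from [0.434  0.0955 0.1242] end [0.4333 0.0945 0.0601] yaw 6.62 grip 1.002 F [ 0.6 -0.1  0.3] t 44.5
[[[0.0,0.0,0.009],[0.0,0.0,0.001]],[[0.0,0.0,0.009],[0.0,0.0,0.001]],[[0.0,0.0,0.009],[0.0,0.0,0.001]],[[0.0,0.0,0.009],[0.0,0.0,0.001]],[[0.0,0.0,0.009],[0.0,0.0,0.001]],[[-0.001,0.001,0.01],[0.0,0.0,0.001]],[[0.0,0.0,0.009],[0.0,0.0,0.001]],[[0,0,0],[0,0,0]]]
```

Call:
{"op": "send_rows", "data": {
  "series": [
    [[0, 0, 0.007], [0, 0, 0]],
    [[0, 0, 0.011], [0, 0, 0]],
    [[0, 0, 0.012], [0, 0, 0]],
    [[0, 0, 0.012], [0, 0, 0]],
    [[0, 0, 0.012], [0, 0, 0]],
    [[0, 0, 0.012], [0, 0, 0]],
    [[0, 0, 0.009], [0, 0, 0]],
    [[0, 0, 0.005], [0, 0, 0]]
  ]
}}

```text
time: 45.35
ee_pos: [0.433, 0.0949, 0.0427]
ee_rot: [0.0, 0.998, 0.061, 0.0]
contact_force: [1.3, -0.5, -0.2]
grip_width: 1.0
```

Call:
{"op": "send_rows", "data": {
  "series": [
    [[0, 0, 0.006], [0, 0, 0]],
    [[0, 0, 0.008], [0, 0, 0]],
    [[0, 0, 0.008], [0, 0, 0]],
    [[0, 0, 0.008], [0, 0, 0]],
    [[0, 0, 0.006], [0, 0, 0]],
    [[0, 0, 0.003], [0, 0, 0]],
    [[0, 0, 0.001], [0, 0, 0]],
    [[0, 0, 0], [0, 0, 0]]
  ],
  "grip_force": 30
}}

```text
time: 46.15
ee_pos: [0.4339, 0.095, 0.0039]
ee_rot: [0.0, 0.998, 0.061, 0.001]
contact_force: [-0.2, 0.7, 0.6]
grip_width: 1.001
```

Call:
{"op": "send_rows", "data": {
  "series": [
    [[0, 0, 0], [0, 0, 0]],
    [[0, 0, 0], [0, 0, 0]],
    [[0, 0, 0], [0, 0, 0]],
    [[0, 0, 0], [0, 0, 0]],
    [[0, 0, 0], [0, 0, 0]],
    [[0, 0, 0], [0, 0, 0]],
    [[0, 0, 0], [0, 0, 0]],
    [[0, 0, 0], [0, 0, 0]]
  ],
  "gripper": 1
}}

```text
time: 46.95
ee_pos: [0.4343, 0.095, 0.0046]
ee_rot: [0.0, 0.998, 0.061, 0.001]
contact_force: [-2.0, 0.2, 4.8]
grip_width: 0.712
```

Call:
{"op": "send_rows", "data": {
  "series": [
    [[0, 0, -0.004], [0, 0, 0]],
    [[0, 0, -0.012], [0, 0, 0]],
    [[0, 0, -0.02], [0, 0, 0]],
    [[0, 0, -0.025], [0, 0, 0]],
    [[0, 0, -0.025], [0, 0, 0]],
    [[0, 0, -0.025], [0, 0, 0]],
    [[0, 0, -0.015], [0, 0, 0]],
    [[0, 0, 0], [0, 0, 0]]
  ]
}}

```text
time: 47.75
ee_pos: [0.4357, 0.0955, 0.1327]
ee_rot: [0.0, 0.998, 0.061, 0.004]
contact_force: [1.0, 0.3, -1.1]
grip_width: 0.711
```

```bash
python3 - <<'E'
from h import *
rim(.433,.094,.10,.18,rmin=.022,R=.05)
plan(.522,-.391,.15,6.5,2)
E
```

```text
ee [0.4345 0.095  0.1312] [0.    0.998 0.061 0.003] F [-0.   0.4 -2. ] grip 0.71 t 47.8
slope deg [8.38 3.23] rim z 0.1632 n 10 centre [0.4356 0.0983] r 0.0287 ylim 0.0639 0.1303 xmax 0.4637
from [0.4345 0.095  0.1312] end [ 0.5217 -0.3912  0.1499] yaw 6.12 grip 0.71 F [-0.   0.4 -2. ] t 47.8
[[[0.002,0.033,-0.001],[0.0,0.0,0.001]],[[0.002,0.033,-0.001],[0.0,0.0,0.001]],[[0.002,0.033,-0.001],[0.0,0.0,0.001]],[[0.002,0.033,-0.001],[0.0,0.0,0.001]],[[0.002,0.033,-0.001],[0.0,0.0,0.001]],[[0.002,0.033,-0.001],[0.0,0.0,0.001]],[[0.002,0.033,-0.001],[0.0,0.0,0.001]],[[0.002,0.033,-0.001],[0.0,0.0,0.001]]]
[[[0.002,0.033,-0.001],[0.0,0.0,0.001]],[[0.002,0.033,-0.002],[0.0,0.0,0.001]],[[0.002,0.033,-0.001],[0.0,0.0,0.001]],[[0.002,0.032,-0.002],[0.0,0.0,0.001]],[[0.002,0.033,-0.001],[0.0,0.0,0.001]],[[0.003,0.032,-0.002],[0.0,0.0,0.001]],[[0.002,0.033,-0.001],[0.0,0.0,0.001]],[[0,0,0],[0,0,0]]]
```

Call:
{"op": "send_rows", "data": {
  "series": [
    [[0.002, 0.015, -0.001], [0, 0, 0]],
    [[0.002, 0.028, -0.001], [0, 0, 0]],
    [[0.002, 0.035, -0.001], [0, 0, 0]],
    [[0.002, 0.036, -0.001], [0, 0, 0]],
    [[0.002, 0.036, -0.001], [0, 0, 0]],
    [[0.002, 0.036, -0.001], [0, 0, 0]],
    [[0.002, 0.036, -0.001], [0, 0, 0]],
    [[0.002, 0.036, -0.001], [0, 0, 0]]
  ]
}}

```text
time: 48.6
ee_pos: [0.4796, -0.1602, 0.1365]
ee_rot: [-0.001, 0.998, 0.061, -0.0]
contact_force: [0.4, 0.4, -1.1]
grip_width: 0.715
```

Call:
{"op": "send_rows", "data": {
  "series": [
    [[0.002, 0.036, 0], [0, 0, 0]],
    [[0.002, 0.036, 0], [0, 0, 0]],
    [[0.002, 0.036, 0], [0, 0, 0]],
    [[0.002, 0.036, 0], [0, 0, 0]],
    [[0.002, 0.036, 0], [0, 0, 0]],
    [[0.002, 0.034, 0], [0, 0, 0]],
    [[0.002, 0.018, 0], [0, 0, 0]],
    [[0, 0, 0], [0, 0, 0]]
  ]
}}

```text
time: 49.4
ee_pos: [0.5209, -0.3917, 0.1358]
ee_rot: [0.0, 0.998, 0.058, -0.0]
contact_force: [-0.7, -0.2, -1.3]
grip_width: 0.715
```

```bash
python3 - <<'E'
from h import *
plan(.522,-.391,.04,6.5,2)
E
```

```text
from [ 0.5209 -0.3917  0.1358] end [ 0.5217 -0.3906  0.0398] yaw 6.67 grip 0.715 F [-0.7 -0.2 -1.3] t 49.4
[[[0.0,0.0,0.006],[0.0,0.0,0.0]],[[0.0,0.0,0.006],[0.0,0.0,0.0]],[[0.0,0.0,0.006],[0.0,0.0,0.0]],[[0.0,0.0,0.006],[0.0,0.0,0.0]],[[0.0,0.0,0.007],[0.0,0.0,0.0]],[[0.0,0.0,0.006],[0.0,0.0,0.0]],[[0.0,0.0,0.007],[0.0,0.0,0.0]],[[0.0,0.0,0.006],[0.0,0.0,0.0]]]
[[[0.0,0.0,0.007],[0.0,0.0,0.0]],[[0.0,0.0,0.006],[0.0,0.0,0.0]],[[0.0,0.0,0.007],[0.0,0.0,0.0]],[[0.0,0.0,0.006],[0.0,0.0,0.0]],[[0.0,0.0,0.007],[0.0,0.0,0.0]],[[0.001,0.0,0.006],[0.0,0.0,0.0]],[[0.0,-0.001,0.007],[0.0,0.0,0.0]],[[0,0,0],[0,0,0]]]
```

Call:
{"op": "send_rows", "data": {
  "series": [
    [[0, 0, 0.006], [0, 0, 0]],
    [[0, 0, 0.012], [0, 0, 0]],
    [[0, 0, 0.016], [0, 0, 0]],
    [[0, 0, 0.018], [0, 0, 0]],
    [[0, 0, 0.018], [0, 0, 0]],
    [[0, 0, 0.015], [0, 0, 0]],
    [[0, 0, 0.01], [0, 0, 0]],
    [[0, 0, 0.004], [0, 0, 0]]
  ]
}}

```text
time: 50.2
ee_pos: [0.5222, -0.3872, 0.0371]
ee_rot: [-0.001, 0.998, 0.061, -0.0]
contact_force: [0.2, 0.7, -0.3]
grip_width: 0.712
```

```bash
python3 - <<'E'
from h import *
grab("side")
rim(.522,-.391,.03,.12,rmin=.022,R=.05)
# tray lip positions in side/top: wood points above floor near bowl
for n in("side","top"):
    f=grab(n);h=hsv(ortho(f,.009));wood=((h[...,0]<18)&(h[...,1]>90)&(h[...,2]>50)).astype(np.uint8)
    wood=cv2.morphologyEx(cv2.morphologyEx(wood,cv2.MORPH_CLOSE,np.ones((9,9))),cv2.MORPH_OPEN,np.ones((31,31)))
    m=comp(wood,(.52,-.36),.12);R=cv2.minAreaRect(max(cv2.findContours(m,0,2)[0],key=cv2.contourArea));print(n,np.round(w2(R[0]),4),np.round(R[1],1),round(R[2],1))
    h=hsv(ortho(f,.0))
f=dict(np.load("side0.npz"));P=cloud(f);h=hsv(f["frame"])
w=(h[...,0]<18)&(h[...,1]>90)&(np.hypot(P[...,0]-.52,P[...,1]+.357)<.16)&(abs(P[...,2]-.01)<.008)
Q=P[w][:,:2]*1000
c=np.array([518,-357.]);a=np.radians(6.5);L=(Q-c)@np.array([[np.cos(a),-np.sin(a)],[np.sin(a),np.cos(a)]])
print("local y pct",np.percentile(L[:,1],[.5,1,2,98,99,99.5]).round(1),"x pct",np.percentile(L[:,0],[.5,2,98,99.5]).round(1))
plan(.522,-.391,.011,6.5,1)
E
```

```text
ee [ 0.5229 -0.3876  0.0384] [-0.     0.998  0.061  0.001] F [ 0.  -0.5 -1. ] grip 0.712 t 50.3
slope deg [0.64 3.34] rim z 0.0663 n 10 centre [ 0.5199 -0.3846] r 0.0302 ylim -0.4195 -0.3498 xmax 0.5501
side [ 0.518  -0.3521] [221.2 196.3] 83.6
top [ 0.517  -0.3494] [217.8 160.7] 83.6
local y pct [-87.8 -86.5 -85.   89.8  90.6  91.9] x pct [-128.  -122.6  124.1  129.7]
from [ 0.5239 -0.3882  0.0399] end [ 0.5223 -0.3914  0.0109] yaw 6.59 grip 0.715 F [ 0.6 -0.2  0.4] t 50.4
[[[0.0,0.0,0.004],[0.0,0.0,0.001]],[[0.0,0.0,0.004],[0.0,0.0,0.001]],[[0.0,0.001,0.004],[0.0,0.0,0.001]],[[-0.001,0.0,0.004],[0.0,0.0,0.001]],[[0.0,0.001,0.004],[0.0,0.0,0.001]],[[-0.001,0.0,0.004],[0.0,0.0,0.001]],[[0.0,0.001,0.005],[0.0,0.0,0.001]],[[0,0,0],[0,0,0]]]
```

Call:
{"op": "send_rows", "data": {
  "series": [
    [[-0.001, 0.001, 0.005], [0, 0, 0]],
    [[0, 0.001, 0.006], [0, 0, 0]],
    [[0, 0.001, 0.006], [0, 0, 0]],
    [[0, 0.001, 0.004], [0, 0, 0]],
    [[0, 0, 0.003], [0, 0, 0]],
    [[0, 0, 0.002], [0, 0, 0]],
    [[0, 0, 0.001], [0, 0, 0]],
    [[0, 0, 0], [0, 0, 0]]
  ]
}}

```text
time: 51.2
ee_pos: [0.5228, -0.3917, 0.0121]
ee_rot: [0.0, 0.998, 0.061, 0.001]
contact_force: [0.7, -0.2, 0.0]
grip_width: 0.712
```

Call:
{"op": "send_rows", "data": {
  "series": [
    [[0, 0, 0.001], [0, 0, 0]],
    [[0, 0, 0], [0, 0, 0]],
    [[0, 0, 0], [0, 0, 0]],
    [[0, 0, 0], [0, 0, 0]],
    [[0, 0, 0], [0, 0, 0]],
    [[0, 0, 0], [0, 0, 0]],
    [[0, 0, 0], [0, 0, 0]],
    [[0, 0, 0], [0, 0, 0]]
  ]
}}

```text
time: 52.0
ee_pos: [0.5227, -0.3919, 0.0111]
ee_rot: [0.0, 0.998, 0.061, 0.001]
contact_force: [0.7, 0.2, -0.1]
grip_width: 0.713
```

Call:
{"op": "send_rows", "data": {
  "series": [
    [[0, 0, 0.001], [0, 0, 0]],
    [[0, 0, 0], [0, 0, 0]],
    [[0, 0, 0], [0, 0, 0]],
    [[0, 0, 0], [0, 0, 0]],
    [[0, 0, 0], [0, 0, 0]],
    [[0, 0, 0], [0, 0, 0]],
    [[0, 0, 0], [0, 0, 0]],
    [[0, 0, 0], [0, 0, 0]]
  ]
}}

```text
time: 52.8
ee_pos: [0.5228, -0.3918, 0.0102]
ee_rot: [0.0, 0.998, 0.061, 0.001]
contact_force: [0.1, -0.1, -1.1]
grip_width: 0.711
```

Call:
{"op": "send_rows", "data": {
  "series": [
    [[0, 0, 0.001], [0, 0, 0]],
    [[0, 0, 0], [0, 0, 0]],
    [[0, 0, 0], [0, 0, 0]],
    [[0, 0, 0], [0, 0, 0]],
    [[0, 0, 0], [0, 0, 0]],
    [[0, 0, 0], [0, 0, 0]],
    [[0, 0, 0], [0, 0, 0]],
    [[0, 0, 0], [0, 0, 0]]
  ],
  "grip_force": 20
}}

```text
time: 53.6
ee_pos: [0.5229, -0.392, 0.0098]
ee_rot: [0.0, 0.998, 0.061, 0.001]
contact_force: [-2.0, 0.8, 5.9]
grip_width: 0.709
```

Contact at 5.9 N. Open and rise.

Call:
{"op": "send_rows", "data": {
  "series": [
    [[0, 0, 0], [0, 0, 0]],
    [[0, 0, 0], [0, 0, 0]],
    [[0, 0, 0], [0, 0, 0]],
    [[0, 0, 0], [0, 0, 0]],
    [[0, 0, 0], [0, 0, 0]],
    [[0, 0, -0.003], [0, 0, 0]],
    [[0, 0, -0.007], [0, 0, 0]],
    [[0, 0, -0.015], [0, 0, 0]]
  ],
  "gripper": -1
}}

```text
time: 54.4
ee_pos: [0.5217, -0.3912, 0.0337]
ee_rot: [-0.001, 0.998, 0.061, -0.0]
contact_force: [-0.8, -0.7, -0.1]
grip_width: 1.002
```

Call:
{"op": "send_rows", "data": {
  "series": [
    [[0, 0, -0.025], [0, 0, 0]],
    [[0, 0, -0.035], [0, 0, 0]],
    [[0, 0, -0.035], [0, 0, 0]],
    [[0, 0, -0.035], [0, 0, 0]],
    [[0, 0, -0.03], [0, 0, 0]],
    [[0, 0, -0.015], [0, 0, 0]],
    [[0, 0, -0.005], [0, 0, 0]],
    [[0, 0, 0], [0, 0, 0]]
  ]
}}

```text
time: 55.2
ee_pos: [0.5223, -0.3918, 0.2145]
ee_rot: [0.0, 0.998, 0.061, 0.001]
contact_force: [-0.6, -0.0, -0.9]
grip_width: 1.002
```

```bash
python3 - <<'E'
from h import *
grab("side")
rim(.522,-.391,.02,.06,rmin=.022,R=.05)
plan(.705,.0915,.20,5.5,2)
E
```

```text
ee [ 0.5212 -0.3912  0.2122] [-0.001  0.998  0.061 -0.   ] F [-0.4  0.2 -0.5] grip 1.0 t 55.3
slope deg [-3.08  1.21] rim z 0.0406 n 9 centre [ 0.5206 -0.3881] r 0.0303 ylim -0.4238 -0.3544 xmax 0.5503
from [ 0.5212 -0.3912  0.2122] end [0.7052 0.0915 0.1999] yaw 5.27 grip 1.0 F [-0.4  0.2 -0.5] t 55.3
[[[0.016,-0.03,0.001],[0.0,0.0,0.002]],[[0.016,-0.031,0.001],[0.0,0.0,0.002]],[[0.016,-0.031,0.001],[0.0,0.0,0.002]],[[0.016,-0.03,0.001],[0.0,0.0,0.002]],[[0.016,-0.031,0.001],[0.0,0.0,0.002]],[[0.016,-0.031,0.001],[0.0,0.0,0.002]],[[0.016,-0.031,0.001],[0.0,0.0,0.002]],[[0.016,-0.031,0.001],[0.0,0.0,0.002]]]
[[[0.015,-0.03,0.001],[0.0,0.0,0.002]],[[0.015,-0.031,0.001],[0.0,0.0,0.002]],[[0.015,-0.031,0.001],[0.0,0.0,0.002]],[[0.016,-0.03,0.0],[0.0,0.0,0.002]],[[0.015,-0.031,0.001],[0.0,0.0,0.002]],[[0.015,-0.03,0.0],[0.0,0.0,0.002]],[[0.016,-0.031,0.001],[0.0,0.0,0.002]],[[0,0,0],[0,0,0]]]
```

Call:
{"op": "send_rows", "data": {
  "series": [
    [[0.01, -0.018, 0], [0, 0, 0.001]],
    [[0.014, -0.03, 0], [0, 0, 0.001]],
    [[0.015, -0.033, 0], [0, 0, 0.001]],
    [[0.015, -0.034, 0], [0, 0, 0.001]],
    [[0.015, -0.034, 0], [0, 0, 0.001]],
    [[0.016, -0.034, 0], [0, 0, 0.001]],
    [[0.016, -0.034, 0], [0, 0, 0.001]],
    [[0.017, -0.034, 0], [0, 0, 0.001]]
  ]
}}

```text
time: 56.1
ee_pos: [0.6087, -0.1272, 0.2118]
ee_rot: [-0.0, 0.998, 0.057, -0.001]
contact_force: [0.1, -0.0, 0.5]
grip_width: 0.999
```

Call:
{"op": "send_rows", "data": {
  "series": [
    [[0.017, -0.034, 0.005], [0, 0, 0.001]],
    [[0.017, -0.034, 0.01], [0, 0, 0.001]],
    [[0.017, -0.034, 0.015], [0, 0, 0.001]],
    [[0.017, -0.034, 0.015], [0, 0, 0.001]],
    [[0.017, -0.034, 0.015], [0, 0, 0.001]],
    [[0.017, -0.034, 0.015], [0, 0, 0.001]],
    [[0.01, -0.018, 0.015], [0, 0, 0.001]],
    [[0, 0, 0], [0, 0, 0]]
  ],
  "gripper": -0.3
}}

```text
time: 56.9
ee_pos: [0.6929, 0.1105, 0.119]
ee_rot: [-0.002, 0.998, 0.057, -0.003]
contact_force: [0.1, 0.2, -0.7]
grip_width: 0.651
```

```bash
python3 - <<'E'
from h import *
plan(.705,.0915,.05,5.5,1)
f=grab("side");P=cloud(f)
Q=P[(abs(P[...,0]-.705)<.045)&(P[...,1]>.01)&(P[...,1]<.2)&(P[...,2]>.011)&(P[...,2]<.04)]
for y in(.03,.05,.07,.09,.11,.13,.15,.17):
    S=Q[abs(Q[:,1]-y)<.006]
    if len(S): print(y,S[:,0].min().round(4),S[:,0].max().round(4),end=" | ")
print(Q[:,1].min(),Q[:,1].max())
E
```

```text
from [0.6929 0.1105 0.119 ] end [0.7047 0.0917 0.0499] yaw 5.38 grip 0.651 F [ 0.1  0.2 -0.7] t 56.9
[[[0.001,0.003,0.01],[-0.001,0.001,0.003]],[[0.002,0.003,0.01],[-0.001,0.001,0.003]],[[0.001,0.003,0.01],[-0.001,0.001,0.003]],[[0.002,0.003,0.01],[-0.001,0.001,0.003]],[[0.001,0.003,0.01],[-0.001,0.001,0.003]],[[0.002,0.003,0.009],[-0.001,0.001,0.003]],[[0.001,0.002,0.01],[-0.001,0.001,0.003]],[[0,0,0],[0,0,0]]]
0.03 0.7 0.7228 | 0.05 0.6963 0.722 | 0.07 0.6925 0.7221 | 0.09 0.6893 0.7208 | 0.11 0.6858 0.7203 | 0.13 0.6828 0.7198 | 0.15 0.6797 0.7193 | 0.17 0.6768 0.7173 | 0.019177519389769748 0.1888966614582972
```

Call:
{"op": "send_rows", "data": {
  "series": [
    [[0.001, 0.002, 0.006], [0, 0, 0.002]],
    [[0.002, 0.003, 0.009], [0, 0, 0.002]],
    [[0.002, 0.003, 0.01], [0, 0, 0.002]],
    [[0.002, 0.003, 0.01], [0, 0, 0.002]],
    [[0.001, 0.003, 0.01], [0, 0, 0.002]],
    [[0.001, 0.002, 0.01], [0, 0, 0]],
    [[0.001, 0.002, 0.01], [0, 0, 0]],
    [[0, 0, 0.005], [0, 0, 0]]
  ]
}}

```text
time: 57.75
ee_pos: [0.708, 0.0868, 0.0527]
ee_rot: [0.0, 0.999, 0.048, 0.0]
contact_force: [0.3, -0.5, 0.0]
grip_width: 0.65
```

```bash
python3 - <<'E'
from h import *
grab("side");plan(.705,.0915,.005,5.5,1)
E
```

```text
from [0.7074 0.0871 0.0522] end [0.7049 0.0919 0.0052] yaw 5.56 grip 0.653 F [-0.4  0.4 -1.4] t 57.8
[[[0.0,-0.001,0.007],[0.0,0.0,0.0]],[[0.0,-0.001,0.007],[0.0,0.0,0.0]],[[0.0,-0.001,0.007],[0.0,0.0,0.0]],[[0.0,0.0,0.007],[0.0,0.0,0.0]],[[-0.001,-0.001,0.006],[0.0,0.0,0.0]],[[0.0,0.0,0.007],[0.0,0.0,0.0]],[[-0.001,-0.001,0.006],[0.0,0.0,0.0]],[[0,0,0],[0,0,0]]]
```

Call:
{"op": "send_rows", "data": {
  "series": [
    [[0, -0.001, 0.007], [0, 0, 0]],
    [[-0.001, -0.001, 0.008], [0, 0, 0]],
    [[0, -0.001, 0.008], [0, 0, 0]],
    [[-0.001, -0.001, 0.008], [0, 0, 0]],
    [[0, 0, 0.008], [0, 0, 0]],
    [[0, 0, 0.005], [0, 0, 0]],
    [[0, 0, 0.003], [0, 0, 0]],
    [[0, 0, 0], [0, 0, 0]]
  ],
  "grip_force": 40
}}

```text
time: 58.6
ee_pos: [0.706, 0.0911, 0.0068]
ee_rot: [0.0, 0.999, 0.048, 0.001]
contact_force: [0.8, -0.5, -0.5]
grip_width: 0.649
```

Call:
{"op": "send_rows", "data": {
  "series": [
    [[0, 0, 0], [0, 0, 0]],
    [[0, 0, 0], [0, 0, 0]],
    [[0, 0, 0], [0, 0, 0]],
    [[0, 0, 0], [0, 0, 0]],
    [[0, 0, 0], [0, 0, 0]],
    [[0, 0, 0], [0, 0, 0]],
    [[0, 0, 0], [0, 0, 0]],
    [[0, 0, 0], [0, 0, 0]]
  ],
  "gripper": 1
}}

```text
time: 59.4
ee_pos: [0.7071, 0.0915, 0.0083]
ee_rot: [0.0, 0.999, 0.048, 0.002]
contact_force: [-0.2, -0.5, 4.6]
grip_width: 0.35
```

Call:
{"op": "send_rows", "data": {
  "series": [
    [[0, 0, -0.004], [0, 0, 0]],
    [[0, 0, -0.014], [0, 0, 0]],
    [[0, 0, -0.025], [0, 0, 0]],
    [[0, 0, -0.035], [0, 0, 0]],
    [[0, 0, -0.04], [0, 0, 0]],
    [[0, 0, -0.04], [0, 0, 0]],
    [[0, 0, -0.03], [0, 0, 0]],
    [[0, 0, -0.015], [0, 0, 0]]
  ]
}}

```text
time: 60.2
ee_pos: [0.7073, 0.0919, 0.2149]
ee_rot: [-0.0, 0.999, 0.049, 0.004]
contact_force: [-0.7, 0.6, -0.6]
grip_width: 0.35
```

```bash
python3 - <<'E'
from h import *
f=grab("side");P=cloud(f)
s=r.get_state();print(s["ee_pos"],s["grip_width"],s["contact_force"],s["moment"].round(3))
save(f,"side12.png",(150,80,330,260),4)
E
```

```text
[0.70801571 0.09201838 0.21625868] 0.3536356046715422 [0.58805772 0.09418645 1.28407088] [ 0.054 -0.049  0.017]
```

View pics/side12.png

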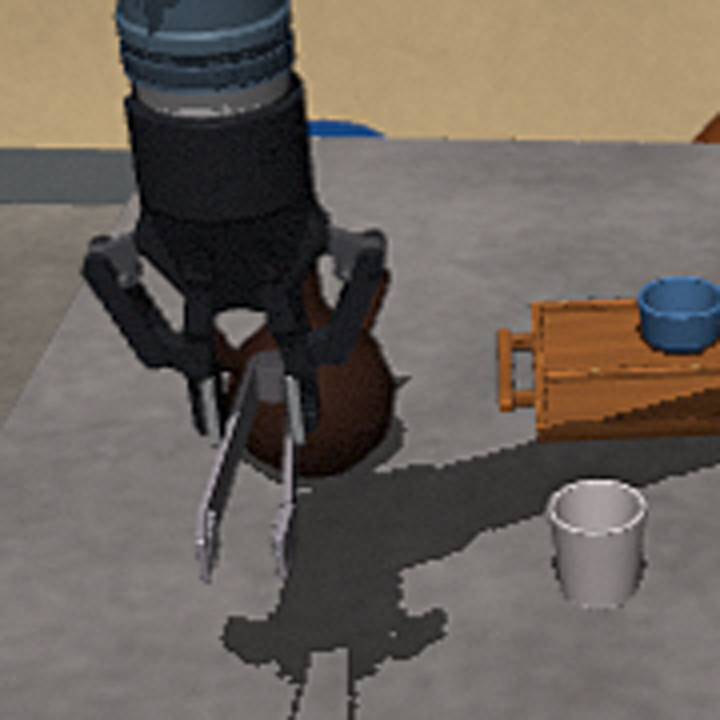

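The tongs are held near their balance point and hang level enough. I carry them to the small tray with a quarter turn, passing clear of the pot.

```bash
python3 - <<'E'
from h import *
plan(.502,-.308,.20,-83.5,3)
E
```

```text
from [0.708  0.092  0.2163] end [ 0.5022 -0.3076  0.1999] yaw -84.05 grip 0.354 F [0.6 0.1 1.3] t 60.2
[[[-0.011,0.016,0.001],[0.0,0.0,0.068]],[[-0.009,0.017,0.001],[0.0,0.0,0.068]],[[-0.008,0.018,0.001],[0.0,0.0,0.068]],[[-0.007,0.018,0.001],[0.0,0.0,0.068]],[[-0.006,0.019,0.001],[0.0,0.0,0.068]],[[-0.005,0.019,0.0],[0.0,0.0,0.068]],[[-0.003,0.019,0.001],[0.0,0.0,0.068]],[[-0.002,0.02,0.0],[0.0,0.0,0.068]]]
[[[-0.001,0.02,0.001],[0.0,0.0,0.068]],[[0.001,0.02,0.0],[0.0,0.0,0.068]],[[0.002,0.019,0.001],[0.0,0.0,0.068]],[[0.003,0.019,0.0],[0.0,0.0,0.068]],[[0.005,0.019,0.001],[0.0,0.0,0.068]],[[0.006,0.019,0.0],[0.0,0.0,0.068]],[[0.007,0.018,0.001],[0.0,0.0,0.068]],[[0.009,0.018,0.0],[0.0,0.0,0.068]]]
[[[0.01,0.017,0.001],[0.0,0.0,0.068]],[[0.011,0.016,0.0],[0.0,0.0,0.068]],[[0.012,0.015,0.001],[0.0,0.0,0.068]],[[0.013,0.015,0.0],[0.0,0.0,0.068]],[[0.014,0.014,0.001],[0.0,0.0,0.068]],[[0.014,0.013,0.0],[0.0,0.0,0.068]],[[0.015,0.011,0.001],[0.0,0.0,0.068]],[[0,0,0],[0,0,0]]]
```

Call:
{"op": "send_rows", "data": {
  "series": [
    [[-0.011, 0.016, 0], [0, 0, 0.068]],
    [[-0.009, 0.017, 0], [0, 0, 0.068]],
    [[-0.008, 0.018, 0], [0, 0, 0.068]],
    [[-0.007, 0.018, 0], [0, 0, 0.068]],
    [[-0.006, 0.019, 0], [0, 0, 0.068]],
    [[-0.005, 0.019, 0], [0, 0, 0.068]],
    [[-0.003, 0.019, 0], [0, 0, 0.068]],
    [[-0.002, 0.02, 0], [0, 0, 0.068]]
  ]
}}

```text
time: 61.05
ee_pos: [0.6317, -0.0484, 0.2077]
ee_rot: [0.0, 0.975, -0.223, -0.001]
contact_force: [0.3, -0.4, -1.2]
grip_width: 0.35
```

Call:
{"op": "send_rows", "data": {
  "series": [
    [[-0.001, 0.02, 0], [0, 0, 0.068]],
    [[0.001, 0.02, 0], [0, 0, 0.068]],
    [[0.002, 0.019, 0], [0, 0, 0.068]],
    [[0.003, 0.019, 0], [0, 0, 0.068]],
    [[0.005, 0.019, 0], [0, 0, 0.068]],
    [[0.006, 0.019, 0], [0, 0, 0.068]],
    [[0.007, 0.018, 0], [0, 0, 0.068]],
    [[0.009, 0.018, 0], [0, 0, 0.068]]
  ]
}}

```text
time: 61.85
ee_pos: [0.56, -0.1881, 0.2088]
ee_rot: [-0.0, 0.879, -0.477, -0.0]
contact_force: [0.7, 0.7, -0.9]
grip_width: 0.351
```

Call:
{"op": "send_rows", "data": {
  "series": [
    [[0.01, 0.017, 0.005], [0, 0, 0.068]],
    [[0.011, 0.016, 0.01], [0, 0, 0.068]],
    [[0.012, 0.015, 0.015], [0, 0, 0.068]],
    [[0.013, 0.015, 0.015], [0, 0, 0.068]],
    [[0.014, 0.014, 0.015], [0, 0, 0.068]],
    [[0.014, 0.013, 0.015], [0, 0, 0.068]],
    [[0.015, 0.011, 0.01], [0, 0, 0.068]],
    [[0, 0, 0], [0, 0, 0]]
  ]
}}

```text
time: 62.65
ee_pos: [0.4956, -0.3117, 0.1225]
ee_rot: [0.001, 0.74, -0.672, -0.002]
contact_force: [-1.0, 0.4, -1.1]
grip_width: 0.354
```

```bash
cat >> h.py <<'E'
def tong(z0,z1):
    grab("side");f=grab("side");P=cloud(f);h=hsv(f["frame"]);s=r.get_state();x,y,z=s["ee_pos"]
    print("ee",s["ee_pos"].round(4),"F",s["contact_force"].round(1),"grip",round(s["grip_width"],3))
    Q=P[(h[...,1]<60)&(abs(P[...,0]-x)<.13)&(abs(P[...,1]-y)<.05)&(P[...,2]>z0)&(P[...,2]<z1)]
    for a in np.arange(x-.1,x+.12,.02):
        S=Q[abs(Q[:,0]-a)<.008]
        if len(S)>3: print(a.round(3),"y",S[:,1].min().round(4),S[:,1].max().round(4),"z",np.percentile(S[:,2],[5,95]).round(4))
    print("x",np.percentile(Q[:,0],[.5,99.5]).round(4));return f
E
python3 - <<'E'
from h import *
tong(.10,.16)
plan(.502,-.308,.06,-83.5,1)
E
```

```text
ee [ 0.4997 -0.3083  0.1247] F [ 0.7  0.1 -0. ] grip 0.354
0.42 y -0.3207 -0.305 z [0.1188 0.1354]
0.44 y -0.3279 -0.2986 z [0.1184 0.1384]
0.46 y -0.328 -0.2946 z [0.117  0.1371]
0.48 y -0.3267 -0.2864 z [0.117  0.1457]
0.5 y -0.3243 -0.2761 z [0.117  0.1583]
0.52 y -0.3247 -0.2828 z [0.1188 0.1376]
0.54 y -0.3238 -0.2798 z [0.117  0.1373]
0.56 y -0.3238 -0.2773 z [0.1192 0.1365]
0.58 y -0.3247 -0.2752 z [0.1191 0.1379]
x [0.4227 0.5908]
from [ 0.4997 -0.3083  0.1247] end [ 0.5018 -0.308   0.0597] yaw -83.69 grip 0.354 F [ 0.7  0.1 -0. ] t 62.8
[[[0.0,0.0,0.009],[0.0,0.0,-0.001]],[[0.0,0.0,0.009],[0.0,0.0,-0.001]],[[0.0,0.0,0.009],[0.0,0.0,-0.001]],[[0.0,-0.001,0.009],[0.0,0.0,-0.001]],[[0.0,0.0,0.01],[0.0,0.0,-0.001]],[[0.0,-0.001,0.009],[0.0,0.0,-0.001]],[[0.0,0.0,0.01],[0.0,0.0,-0.001]],[[0,0,0],[0,0,0]]]
```

Level (bottom 0.117–0.119 along the length) and aligned within about 1°. Lowering.

Call:
{"op": "send_rows", "data": {
  "series": [
    [[0, -0.001, 0.006], [0, 0, 0]],
    [[0, -0.001, 0.011], [0, 0, 0]],
    [[-0.001, -0.001, 0.015], [0, 0, 0]],
    [[0, -0.001, 0.016], [0, 0, 0]],
    [[0, 0, 0.016], [0, 0, 0]],
    [[0, 0, 0.015], [0, 0, 0]],
    [[0, 0, 0.01], [0, 0, 0]],
    [[0, 0, 0.005], [0, 0, 0]]
  ]
}}

```text
time: 63.55
ee_pos: [0.5032, -0.3066, 0.0292]
ee_rot: [-0.0, 0.743, -0.67, -0.001]
contact_force: [-0.5, 0.4, -1.5]
grip_width: 0.351
```

```bash
python3 - <<'E'
from h import *
f=tong(.02,.05)
save(f,"side13.png",(260,130,380,220),6)
plan(.504,-.307,.015,-83.5,1)
E
```

```text
ee [ 0.5036 -0.3067  0.0301] F [-0.2 -0.  -0.8] grip 0.354
0.424 y -0.3137 -0.3026 z [0.0256 0.0425]
0.444 y -0.3228 -0.2952 z [0.0223 0.0429]
0.464 y -0.3243 -0.2894 z [0.0236 0.0431]
0.484 y -0.3224 -0.2808 z [0.0229 0.0451]
0.504 y -0.2961 -0.2765 z [0.0224 0.0465]
0.524 y -0.3246 -0.2813 z [0.0234 0.0425]
0.544 y -0.3215 -0.2759 z [0.0254 0.0432]
0.564 y -0.3247 -0.2723 z [0.0228 0.042 ]
0.584 y -0.3168 -0.2716 z [0.0234 0.0432]
0.604 y -0.3167 -0.3094 z [0.0253 0.0385]
x [0.4291 0.5962]
from [ 0.5036 -0.3067  0.0301] end [ 0.5036 -0.3067  0.0151] yaw -83.66 grip 0.354 F [-0.2 -0.  -0.8] t 63.6
[[[0.0,0.0,0.002],[0.0,0.0,-0.001]],[[0.0,0.0,0.002],[0.0,0.0,-0.001]],[[0.0,0.0,0.002],[0.0,0.0,-0.001]],[[0.0,0.0,0.002],[0.0,0.0,-0.001]],[[0.0,0.0,0.002],[0.0,0.0,-0.001]],[[0.0,0.0,0.003],[0.0,0.0,-0.001]],[[0.0,0.0,0.002],[0.0,0.0,-0.001]],[[0,0,0],[0,0,0]]]
```

View pics/side13.png

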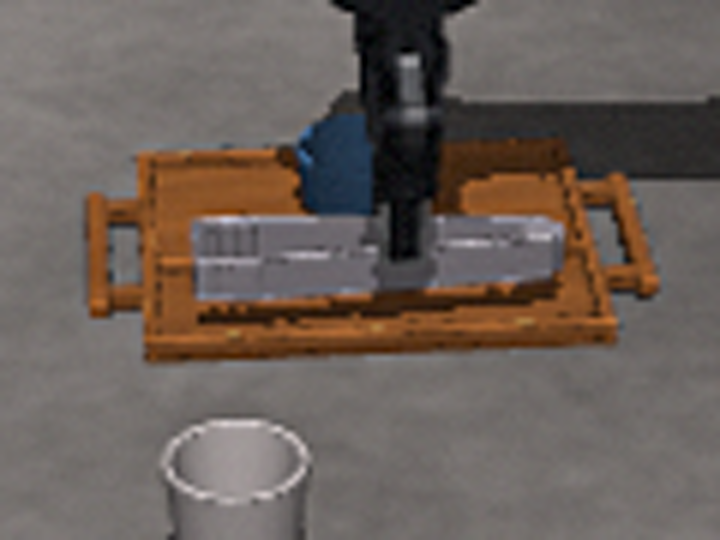

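The tongs sit over the narrow bay, about 5 mm nearer the outer lip than the divider. I shift 4 mm towards the divider and lower.

Call:
{"op": "send_rows", "data": {
  "series": [
    [[0.002, 0, 0.002], [0, 0, 0]],
    [[0.002, 0, 0.003], [0, 0, 0]],
    [[0, 0, 0.003], [0, 0, 0]],
    [[0, 0, 0.003], [0, 0, 0]],
    [[0, 0, 0.002], [0, 0, 0]],
    [[0, 0, 0.001], [0, 0, 0]],
    [[0, 0, 0], [0, 0, 0]],
    [[0, 0, 0], [0, 0, 0]]
  ]
}}

```text
time: 64.45
ee_pos: [0.5048, -0.3109, 0.0171]
ee_rot: [-0.001, 0.743, -0.669, 0.001]
contact_force: [0.8, 0.1, -0.3]
grip_width: 0.355
```

Call:
{"op": "send_rows", "data": {
  "series": [
    [[0, 0, 0.001], [0, 0, 0]],
    [[0, 0, 0], [0, 0, 0]],
    [[0, 0, 0.001], [0, 0, 0]],
    [[0, 0, 0], [0, 0, 0]],
    [[0, 0, 0], [0, 0, 0]],
    [[0, 0, 0], [0, 0, 0]],
    [[0, 0, 0], [0, 0, 0]],
    [[0, 0, 0], [0, 0, 0]]
  ]
}}

```text
time: 65.25
ee_pos: [0.5047, -0.311, 0.0151]
ee_rot: [-0.001, 0.743, -0.669, 0.001]
contact_force: [0.2, 0.4, -0.9]
grip_width: 0.352
```

```bash
python3 - <<'E'
from h import *
f=tong(.013,.04)
E
```

```text
ee [ 0.5047 -0.311   0.0151] F [ 0.3 -0.2 -1. ] grip 0.351
0.425 y -0.3232 -0.3085 z [0.0167 0.028 ]
0.445 y -0.3266 -0.2992 z [0.0144 0.029 ]
0.465 y -0.3327 -0.2942 z [0.0143 0.0287]
0.485 y -0.3285 -0.2862 z [0.0147 0.0304]
0.505 y -0.2998 -0.2808 z [0.0153 0.037 ]
0.525 y -0.3261 -0.2845 z [0.0148 0.0282]
0.545 y -0.3278 -0.2793 z [0.0143 0.0297]
0.565 y -0.3258 -0.2775 z [0.0142 0.0296]
0.585 y -0.3251 -0.277 z [0.0144 0.0299]
x [0.431  0.5967]
```

Call:
{"op": "send_rows", "data": {
  "series": [
    [[0, 0, 0.001], [0, 0, 0]],
    [[0, 0, 0], [0, 0, 0]],
    [[0, 0, 0], [0, 0, 0]],
    [[0, 0, 0], [0, 0, 0]],
    [[0, 0, 0], [0, 0, 0]],
    [[0, 0, 0], [0, 0, 0]],
    [[0, 0, 0], [0, 0, 0]],
    [[0, 0, 0], [0, 0, 0]]
  ]
}}

```text
time: 66.15
ee_pos: [0.5047, -0.311, 0.0141]
ee_rot: [-0.001, 0.743, -0.669, 0.001]
contact_force: [-0.8, -0.2, -0.8]
grip_width: 0.357
```

Call:
{"op": "send_rows", "data": {
  "series": [
    [[0, 0, 0.001], [0, 0, 0]],
    [[0, 0, 0], [0, 0, 0]],
    [[0, 0, 0], [0, 0, 0]],
    [[0, 0, 0], [0, 0, 0]],
    [[0, 0, 0], [0, 0, 0]],
    [[0, 0, 0], [0, 0, 0]],
    [[0, 0, 0], [0, 0, 0]],
    [[0, 0, 0], [0, 0, 0]]
  ]
}}

```text
time: 66.95
ee_pos: [0.5049, -0.3111, 0.0133]
ee_rot: [-0.001, 0.743, -0.669, 0.001]
contact_force: [0.5, -0.0, 0.4]
grip_width: 0.353
```

Call:
{"op": "send_rows", "data": {
  "series": [
    [[0, 0, 0.001], [0, 0, 0]],
    [[0, 0, 0], [0, 0, 0]],
    [[0, 0, 0], [0, 0, 0]],
    [[0, 0, 0], [0, 0, 0]],
    [[0, 0, 0], [0, 0, 0]],
    [[0, 0, 0], [0, 0, 0]],
    [[0, 0, 0], [0, 0, 0]],
    [[0, 0, 0], [0, 0, 0]]
  ]
}}

```text
time: 67.75
ee_pos: [0.5049, -0.311, 0.0132]
ee_rot: [-0.001, 0.743, -0.669, 0.001]
contact_force: [-1.9, 1.1, 6.1]
grip_width: 0.349
```

Seated at 6.1 N. Small opening, then lift and back away.

Call:
{"op": "send_rows", "data": {
  "series": [
    [[0, 0, 0], [0, 0, 0]],
    [[0, 0, 0], [0, 0, 0]],
    [[0, 0, 0], [0, 0, 0]],
    [[0, 0, 0], [0, 0, 0]],
    [[0, 0, -0.003], [0, 0, 0]],
    [[0, 0, -0.006], [0, 0, 0]],
    [[0, 0, -0.012], [0, 0, 0]],
    [[0, 0, -0.02], [0, 0, 0]]
  ],
  "gripper": 0.05
}}

```text
time: 68.55
ee_pos: [0.5037, -0.3105, 0.0531]
ee_rot: [-0.0, 0.743, -0.669, -0.0]
contact_force: [-0.2, -0.8, 0.2]
grip_width: 0.476
```

Call:
{"op": "send_rows", "data": {
  "series": [
    [[0, 0, -0.03], [0, 0, 0]],
    [[0, 0, -0.035], [0, 0, 0]],
    [[0, 0, -0.035], [0, 0, 0]],
    [[0, 0, -0.035], [0, 0, 0]],
    [[0, 0, -0.03], [0, 0, 0]],
    [[0, 0, -0.015], [0, 0, 0]],
    [[0, 0, 0], [0, 0, 0]],
    [[0, 0, 0], [0, 0, 0]]
  ]
}}

```text
time: 69.35
ee_pos: [0.5036, -0.3106, 0.2323]
ee_rot: [-0.0, 0.743, -0.669, 0.0]
contact_force: [-0.6, -0.3, -0.5]
grip_width: 0.478
```

```bash
python3 - <<'E'
from h import *
tong(.013,.04)
plan(.42,-.05,.25,-60,1)
E
```

```text
ee [ 0.5028 -0.3102  0.2307] F [-0.7 -0.6  0.8] grip 0.477
0.443 y -0.3276 -0.299 z [0.0159 0.0282]
0.463 y -0.3298 -0.2975 z [0.0141 0.0278]
0.483 y -0.3301 -0.2928 z [0.0138 0.0263]
0.503 y -0.3273 -0.2899 z [0.0144 0.0264]
0.523 y -0.3268 -0.2878 z [0.0136 0.026 ]
0.543 y -0.3256 -0.281 z [0.0148 0.0266]
0.563 y -0.3253 -0.279 z [0.0137 0.0275]
0.583 y -0.3225 -0.2774 z [0.0137 0.0271]
0.603 y -0.3201 -0.314 z [0.0133 0.0249]
x [0.4311 0.5966]
from [ 0.5028 -0.3102  0.2307] end [ 0.4197 -0.0501  0.2504] yaw -59.98 grip 0.477 F [-0.7 -0.6  0.8] t 69.5
[[[-0.038,0.008,-0.003],[0.0,0.0,-0.06]],[[-0.039,0.006,-0.003],[0.0,0.0,-0.06]],[[-0.039,0.003,-0.003],[0.0,0.0,-0.06]],[[-0.039,0.001,-0.002],[0.0,0.0,-0.06]],[[-0.039,-0.001,-0.003],[0.0,0.0,-0.06]],[[-0.039,-0.004,-0.002],[0.0,0.0,-0.06]],[[-0.038,-0.006,-0.003],[0.0,0.0,-0.06]],[[0,0,0],[0,0,0]]]
```

Call:
{"op": "send_rows", "data": {
  "series": [
    [[-0.025, 0.008, -0.003], [0, 0, -0.06]],
    [[-0.039, 0.006, -0.003], [0, 0, -0.06]],
    [[-0.039, 0.003, -0.003], [0, 0, -0.06]],
    [[-0.039, 0.001, -0.003], [0, 0, -0.06]],
    [[-0.039, -0.001, -0.003], [0, 0, -0.06]],
    [[-0.039, -0.004, -0.003], [0, 0, -0.06]],
    [[-0.025, -0.006, -0.003], [0, 0, -0.06]],
    [[0, 0, 0], [0, 0, 0]]
  ]
}}

```text
time: 70.25
ee_pos: [0.4274, -0.0714, 0.2532]
ee_rot: [-0.0, 0.868, -0.496, 0.0]
contact_force: [0.3, -0.9, 0.1]
grip_width: 0.475
```

```bash
python3 - <<'E'
from h import *
grab("side");f=grab("side");t=grab("top")
c=lambda im,b,s:cv2.resize(im["frame"][b[1]:b[3],b[0]:b[2],::-1],s,interpolation=cv2.INTER_CUBIC)
# orthos of top at tray plane, plus side crops
o=ortho(t,.012)[...,::-1]
L=cv2.resize(o[280:580,90:390],(390,300));S=cv2.resize(o[280:580,820:1110],(390,300))
a=c(f,(210,310,400,460),(390,300));b=c(f,(260,140,390,200),(390,300))
cv2.imwrite("pics/final.png",np.vstack([np.hstack([L,S]),np.hstack([a,b])]))
for n,F in(("top",t),("side",f)):
    P=cloud(F)
    for q in("cup","jebena","jar"):
        d=r.find_in(n,q)
        if d: u,v=map(int,np.round(d[0]["pixel"]));print(n,q,round(d[0]["score"],2),P[v,u].round(3))
print(r.get_state()["contact_force"].round(1),r.get_state()["time"])
E
```

```text
top cup 0.86 [ 0.572 -0.099  0.004]
top jebena 0.57 [ 0.748 -0.231  0.123]
top jar 0.81 [0.743 0.223 0.107]
side cup 0.86 [ 0.564 -0.07   0.048]
side jebena 0.81 [ 0.75  -0.2    0.084]
side jar 0.81 [0.755 0.261 0.081]
[ 0.3 -0.3 -0.7] 70.7
```

View pics/final.png

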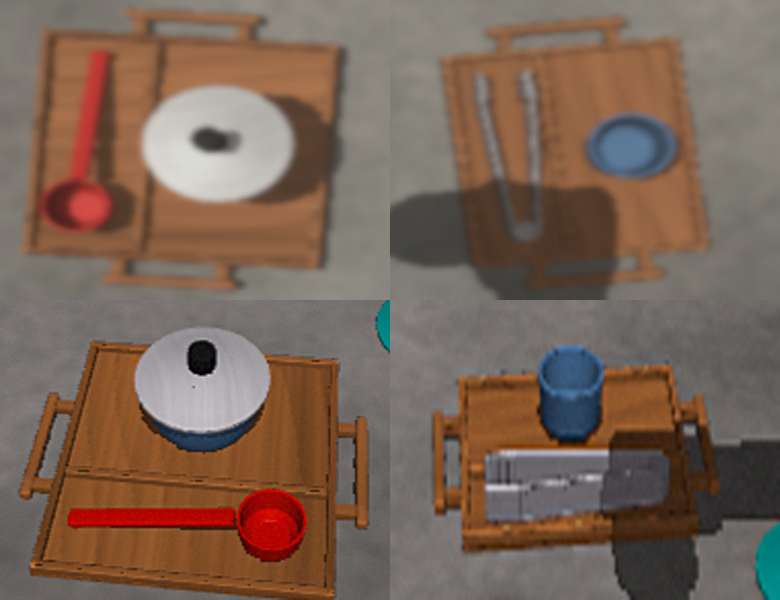

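The final picture shows every piece in its own bay: lid centred at (205,140) and ladle at (90,140) in the large tray; tongs at (510,155) and dip bowl at (632,147) in the small one. Nothing touches a lip, and the cup, pot and jar have not moved. Handing in.

```bash
python3 -c "
from station import r
print(r.hand_in(), r.get_state()['time'])"
```

```text
the job is handed in; nothing more can be done
the job is handed in; nothing more can be done
```

Both trays are laid and the job is handed in, after about 71 s of the 138 s allowed. I placed the pieces in this order:
- **Large tray:** bowl in the wide bay, aluminium lid on it with the knob up, then the ladle lengthwise in the narrow bay.
- **Small tray:** dip bowl in the wide bay, then the tongs lengthwise in the narrow bay.

**Last checks**
- The bowl stood level before it was covered, with its rim at about 58 mm (57 mm expected).
- The lid is level to about 0.1° and within about 2 mm of the bowl's centre.
- The dip bowl's rim reads 41 mm, as expected.
- The ladle and tongs lie flat, clear of the lips by about 5–10 mm by estimate.
- The cup, coffee pot and jar read where they were at the start, to within a centimetre.
- Each ceramic piece was lowered to contact before release, at about 4–6 N.

**What disagreed**
- The fingertips stood about 10–23 mm behind the reported TCP with the jaws half to fully open. The text says 14 mm ahead, so I set grasp depths from the pictures.
- The bowl sagged about 3–5° in the grip, so I levelled it before setting it down.
- The fitted tilts scattered by a few degrees, most when the gripper hid part of the rim. The dip bowl's last fit showed −3° at long range, which I put down to noise because its rim height was right.

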